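# Release a latched battery pack with a slot key

## Task

Take the red-handled release key from its blue holder and push its blade down through the yellow-rimmed slot in the logger's roof to press the hidden catch, so that the battery pack springs part-way out. Draw the pack out by its orange grip and lay it gently, flat, right way up and squarely in the middle of the charging pad; the key must also go back upright in its holder, its collar resting on the top. Leave the jar, the wash bottle and the screwdriver alone.

Things in the scene. Friction and masses are not known exactly. Their poses are not given: they have to be found in the camera images.
- logger: White data logger, bolted down. Own frame, mm: spans x -70 to 130, y -65 to 65; origin on the bench. Flat white roof 58 above the bench; grey console at x 60 to 130 rises to 110. Bolt ears stick out 16 at the sides. The battery bay is a straight tunnel along x, open at the front (-x): 54 wide (y -27 to 27), floor 10 and ceiling 52 above the bench.
- slot (a point): Centre of the release slot's mouth on the logger's roof, 58 mm above the bench, with a flat yellow rim. Slot 19 mm long (logger's x) by 9 mm wide (its y), through a 6 mm roof. Axes as the logger's. The top of the hidden catch lies straight below, 22 mm under the mouth.
- catch (a joint): Hidden spring catch under the slot, m: 0 at rest, grows as it is pushed down, stop at 0.015. It frees the pack at about 0.010; takes about 4 to 10 N; springs back when the blade leaves. The freed pack is pushed 36 mm out of the bay by a damped spring within 0.5 s and stays out. While latched it cannot be pulled out.
- pack_grip (a point): Centre of the orange fin on the front of the loose black battery pack (0.2 kg): fin 30 (x) x 12 (y) x 34 mm high, outside the bay, 29 mm above the bench. Pack x points from fin into the bay (as the logger's x), z up. Pack 131.5 mm long with fin, 50 wide, 38 high; rear end 116.5 mm behind this point, underside 19 mm below. Clear of the bay 102 mm from its latched place (66 after release).
- pack_mid (a point): The pack's middle over its whole length, fin included, on its underside: 51 mm behind pack_grip (+x) and 19 mm below it; close to the centre of mass in plan. Axes as the pack's.
- pad: Charging pad, fixed: black rubber slab with a green face, 170 mm (its x) x 100 mm (its y) x 8 mm high, with a small grey connector 14 mm deep at its -y side. Origin at the centre of the slab's underside. The pack lies with its length along the pad's x, either way round.
- pad_top (a point): Centre of the charging pad's top face, 8 mm above the bench.
- key_grip (a point): Centre of the release key's red handle (loose, 0.1 kg, starts upright in the holder): handle 28 (key x) x 16 (key y) x 56 mm high, grasped across its y. Under it a round collar, 40 mm across, 6 thick; under that a flat steel blade 14 (key x) x 5 mm (key y), 70 mm long below the collar. z points up the key. This point is 104 mm above the tip, 34 above the collar's underside.
- key_tip (a point): Centre of the end of the key's blade, 104 mm below key_grip. Axes as the key's.
- stand_mouth (a point): Centre of the top of the key's holder, a fixed blue block 60 x 60 x 80 mm with a square 26 mm well, 75 mm deep, that the blade hangs in loosely; the key's collar rests on the top face, 80 mm above the bench.
- jar_mid (a point): Bystander: centre of an amber jar, 56 mm across, 75 mm high, loose, upright.
- bottle_mid (a point): Bystander: centre of a white wash bottle with red cap, 64 mm across, 160 mm high, loose, upright.
- driver_mid (a point): Bystander: loose screwdriver lying on the bench, its origin (centre of length, underside); it lies along its x.
Things that resemble listed ones, but are neither listed nor needed, are in the scene too. What is shaped like the part that bears pack_grip but green or turquoise is not meant.

How it is judged:
On the way, in this order (a step that is already met when the one before it is completed fails the run):
1. the key's blade, through the slot, presses the catch down far enough to free the pack (value of joint catch above 0.008 m and z of key_tip in the frame of slot below -0.025 m and horizontal distance between key_tip and slot below 0.012 m), for 0.02 s.
2. the pack is drawn clear of the bay (distance of pack_mid from where it was at the start of the episode above 0.105 m), for 0.05 s.
At the end, for the whole second after the job is handed in: Pack at rest, flat (0.06 rad), right way up on the pad: middle within 20 mm of the pad centre, length within 0.2 rad of the pad's long axis, either way. Key at rest in its holder: upright (0.1 rad), within 12 mm of the well centre, collar down on the top (4 mm) (horizontal distance between pack_mid and pad_top below 0.02 m and angle between the x axis of pack_mid and the x axis of pad, either way round below 0.2 rad and angle between pack_mid's own z axis and vertical below 0.06 rad and z of pack_mid in the frame of pad_top between -0.003 and 0.004 m and horizontal distance between key_grip and stand_mouth below 0.012 m and angle between key_grip's own z axis and vertical below 0.1 rad and z of key_tip in the frame of stand_mouth below -0.066 m and linear speed of each of pack, key below 0.02 m/s); the robot touches nothing.
It fails at once if the jar, the wash bottle or the screwdriver is moved more than 30 mm (distance of any of jar_mid, bottle_mid, driver_mid from where it was at the start of the episode above 0.03 m).
It fails at once if the pack is let go more than 25 mm above the charging pad (z of pack_mid in the frame of pad_top above 0.025 m and horizontal distance between pack_mid and pad_top below 0.1 m and contact force between pack and anything else below 0.05 N).
It also fails if it takes over 62 s, if anything falls off the work surface, if the arm or the gripper's body presses on something with over 40 N, if the wrist force passes 120 N, or if a joint passes its speed limit or range.

## Robot

A 6-joint arm with a two-finger parallel gripper is mounted at the origin on the work surface. World frame = base frame: x ahead of the robot, y to its left, z up, the work surface at z = 0. Lengths are in m, angles in rad, forces in N, time in s.
With the tool pointing down it reaches from about 0.35 to 0.85 m from the base axis. Payload 8.1 kg.
Tool frame: the origin (TCP) lies between the finger pads; the fingertips stand 11 mm ahead of it and the grasp point (between the pads) lies 8 mm behind it; z points along the fingers, y is the direction in which the jaws open and shut (so a half turn about z gives the same grasp; the last joint's range is limited). The gripper opens to 93 mm and grips with 3 to 60 N. Pads are 15 mm wide; open, the fingers measure 128 mm over their backs; the gripper's body (75 mm by 188 mm) begins 65 mm behind the grasp point.
Start: joints at [-1.364, 0.13, 1.488, -0, 1.523, -0.085], TCP at [0.173, -0.575, 0.23] pointing down, gripper open.
Joint ranges: [-2.96, 2.96], [-0.89, 2.26], [0.02, 2.5], [-1.34, 4.48], [0, 2.73], [-2.66, 2.66]. Speed limits (rad/s): [2.39, 2.39, 2.79, 3.14, 3.14, 3.14].

## Interface

Orientations are given as a unit quaternion [w, x, y, z].
In Python, from plant import * gives the robot as it stands. The module is installed in compiled form; this text tells all that it offers.
- The arm moves only by the tool send_rows, never from a script. Its argument "steps" is a list of rows, each an object with "gripper": the closure in counts, from 0 (fully open) to 255 (shut); "travel": the shift along the tool's x, y, z in mm, a list of three; "rot": the turn, a rotation vector about the tool's x, y, z in rad, a list of three. In form: [{"gripper": gripper, "travel": [dx, dy, dz], "rot": [wx, wy, wz]}, ...]. A call has 1 to 5 rows; each row shifts and turns the pose as measured when the row begins, along the tool's axes as they then stand; what a row does not reach is not made up. A row lasts 1/12 s, in which the tool goes at most 41.7 mm and 7.16 degrees, less where a joint would pass 70% of its speed; a pose out of reach is approached as far as the arm can. A call is refused whole if a number of a shift passes 41.7 or a number of a turn 0.125, either way. A call with a gripper value outside its range is refused whole. The fingers move at their own pace and stop on an object; "grip_force" is the grip in N (left out, the last holds). Time passes only in rows, so rows that do not move let the fingers close. It gives the time, the measured TCP pose, the force and the opening at its end, in the units of the state.
- get_state(): the state, without advancing time (a new reading comes with each control period).
- capture(name): name is "side" or "top" or "wrist"; returns a dict with "image" (384x512x3 uint8, red, green, blue), "mtx" (3x3 intrinsics, pixels), "k1" (the pictures are not rectified: a ray, as slopes to the right and down, at radius r is drawn at 1 + k1 r^2 times it, then the intrinsics apply), "R" (3x3) and "t" (3): a world point X has camera coordinates R X + t. Camera axes: x right, y down, z forward; pixel columns grow to the right and rows downward; lengths in m; the calibration is good to about 2 mm. A picture is of the moment at which its call begins. There is no depth.
- job_done(): hands the job in, once; it reports no verdict.
Trained networks look in a picture, given as the dict that the camera call returned (one of the last four; its "shot" number tells which), for a name from the list of things; names that differ only in an ending like _2 or _b are one class to them, and where a whole thing is asked for, a point or a joint stands for the part that bears it (a point fixed in the world has none). Each returns a list of dicts, best first, with "conf" (0 to 1); they miss things now and then, are a little off and sometimes report something else, mostly with a low value. They report only what shows in the picture. A call takes as long as a camera call. They do not tell look-alikes from the thing itself.
- boxes_of(picture, label): "extent" ([left, top, right, bottom] as shares, 0 to 1, of the picture: columns of its width, rows of its height, round what is visible of it).
The state is a dict: "clock": time; "joint_pos": joint angles; "joint_velocities": joint speeds; "effort": joint torques, N m; "ee_pos": TCP position; "ee_rot": TCP orientation; "force": force on the tool from outside, world axes, zero at the start; "torque": the same for the moment, N m; "finger_gap": finger opening in m.
Only numpy, scipy, OpenCV 4.12 (cv2) and the standard library are available. Lean on these libraries where they do the work, as an engineer would, in place of code of your own. Each camera call takes 0.05 s, during which the arm holds its last target.

## Working session

There is one attempt and no reset: what is moved stays moved. The work goes in short steps, Python scripts to look and compute and a tool call to move; the robot and the scene stay as the last step left them, time stands still between calls to the robot, and variables do not carry over. Pictures are saved under pics/ and viewed, and the job is handed in when it is done.

Besides the shell and the picture viewer there is one more tool, called after ">>>" as name(argument=value, ...), one argument or row to a line, values as JSON. send_rows: Moves the arm, as the interface text tells. Its arguments: {"type":"object","properties":{"steps":{"type":"array","items":{"type":"object","properties":{"gripper":{"type":"number"},"travel":{"type":"array","items":{"type":"number"}},"rot":{"type":"array","items":{"type":"number"}}}}},"grip_force":{"type":"number"}},"required":["steps"]}

```bash
mkdir -p pics
cat > h.py <<'E'
from plant import *
import numpy as np, cv2, json
def cap(n,tag):
    p=capture(n); cv2.imwrite(f'pics/{tag}.png',p['image'][:,:,::-1]); 
    np.savez(f'pics/{tag}.npz',**{k:np.array(v) for k,v in p.items() if k!='image'},image=p['image'])
    return p
def und(p,uv):
    K=np.array(p['mtx']);k1=float(p['k1']);
    d=np.array([(uv[0]-K[0,2])/K[0,0],(uv[1]-K[1,2])/K[1,1]])
    u=d.copy()
    for _ in range(30): u=d/(1+k1*(u@u))
    return u
def ray(p,uv):
    R=np.array(p['R']);t=np.array(p['t']).ravel()
    u=und(p,uv); return -R.T@t, R.T@np.array([u[0],u[1],1])
def atz(p,uv,z):
    o,d=ray(p,uv); return o+d*(z-o[2])/d[2]
def proj(p,X):
    R=np.array(p['R']);t=np.array(p['t']).ravel();K=np.array(p['mtx']);k1=float(p['k1'])
    c=R@np.array(X,float)+t; u=c[:2]/c[2]; u=u*(1+k1*(u@u)); return np.array([K[0,0]*u[0]+K[0,2],K[1,1]*u[1]+K[1,2]])
def load(tag):
    return dict(np.load(f'pics/{tag}.npz'))
E
python3 - <<'E'
from h import *
s=get_state();print({k:np.round(v,3).tolist() for k,v in s.items()})
for n in ['top','side','wrist']:
    p=cap(n,n+'0')
    print(n,np.round(-p['R'].T@np.ravel(p['t']),3),p['mtx'][0][0],p['k1'])
    for l in ['logger','slot','pack_grip','pad','key_grip','stand_mouth','jar_mid','bottle_mid','driver_mid']:
        try:
            for b in boxes_of(p,l)[:4]:
                e=b['extent'];print(l,round(b['conf'],2),[round(e[0]*512),round(e[1]*384),round(e[2]*512),round(e[3]*384)])
        except Exception as ex: print(l,ex)
E
```

```text
{'clock': 0.0, 'joint_pos': [-1.364, 0.131, 1.489, -0.0, 1.523, -0.085], 'joint_velocities': [0.0, -0.0, -0.0, 0.001, 0.002, -0.0], 'effort': [0.001, -55.984, -49.175, 0.077, 0.035, -0.0], 'ee_pos': [0.173, -0.574, 0.229], 'ee_rot': [-0.001, 0.989, 0.145, -0.0], 'force': [0.091, -0.105, -0.791], 'torque': [0.092, -0.021, 0.026], 'finger_gap': 0.093}
top [0.514 0.097 1.079] 366.0986456310465 -0.09342097514754932
logger 0.77 [173, 138, 254, 220]
logger 0.18 [242, 202, 247, 213]
slot 0.73 [170, 243, 180, 258]
slot 0.68 [170, 139, 255, 225]
pack_grip 0.58 [242, 201, 251, 216]
pack_grip 0.55 [218, 91, 261, 123]
pad 0.91 [317, 200, 381, 247]
key_grip 0.49 [168, 245, 182, 259]
key_grip 0.46 [164, 237, 191, 264]
stand_mouth 0.9 [163, 234, 191, 266]
jar_mid 0.73 [169, 245, 181, 257]
jar_mid 0.63 [347, 157, 368, 178]
bottle_mid 0.72 [295, 105, 320, 138]
driver_mid 0.52 [209, 264, 261, 274]
side [ 0.229 -0.505  0.711] 435.7584350726585 -0.13136641272656047
logger 0.92 [214, 134, 296, 226]
slot 0.85 [219, 129, 290, 225]
pack_grip 0.84 [319, 155, 376, 184]
pack_grip 0.63 [237, 203, 262, 226]
pack_grip 0.58 [162, 140, 213, 165]
pad 0.92 [271, 293, 357, 384]
pad 0.57 [236, 205, 263, 228]
key_grip 0.84 [150, 146, 172, 177]
stand_mouth 0.64 [148, 165, 186, 205]
stand_mouth 0.15 [271, 292, 358, 384]
jar_mid 0.6 [373, 263, 406, 311]
bottle_mid 0.85 [366, 170, 403, 238]
bottle_mid 0.54 [270, 293, 356, 384]
driver_mid 0.61 [154, 226, 190, 273]
driver_mid 0.2 [218, 127, 293, 223]
wrist [ 0.25  -0.552  0.384] 324.65986218694604 -0.07677713458749176
```

Run:
```python
import cv2
a=cv2.imread('pics/top0.png');cv2.imwrite('pics/top0c.png',cv2.resize(a[70:290,140:410],None,fx=2.9,fy=2.7,interpolation=cv2.INTER_CUBIC))
a=cv2.imread('pics/side0.png');cv2.imwrite('pics/side0c.png',cv2.resize(a[100:384,130:430],None,fx=2.1,fy=2.1,interpolation=cv2.INTER_CUBIC))
```

```text
(no output)
```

View pics/top0c.png

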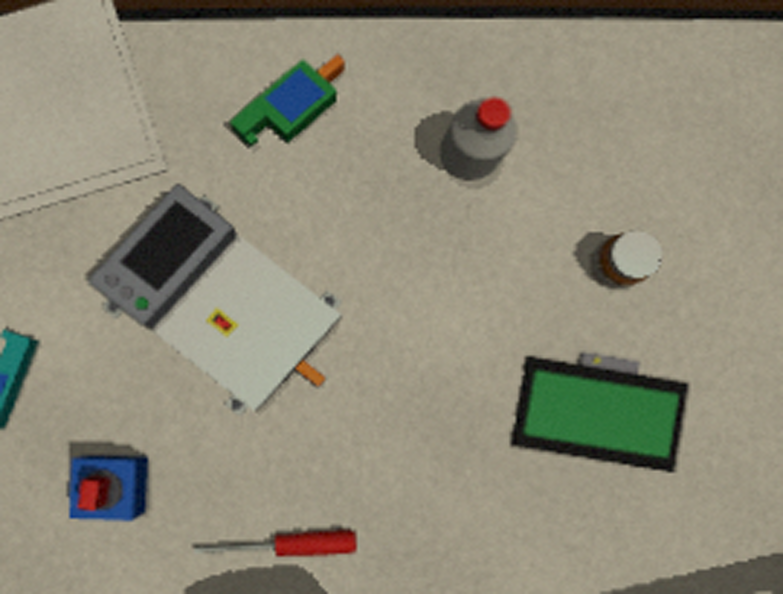

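View pics/side0c.png

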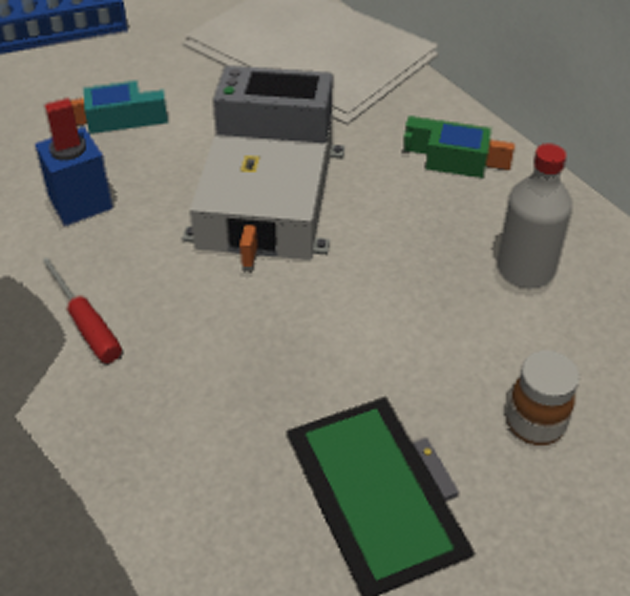

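View pics/top0.png

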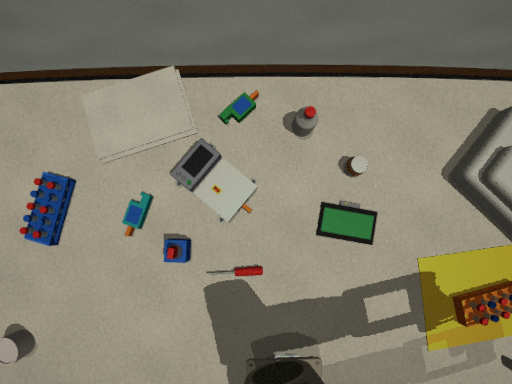

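Run:
```python
from h import *
p=load('top0');q=load('side0')
def comps(p,name,lo,hi,roi,minA=8):
    im=p['image'];hsv=cv2.cvtColor(im,cv2.COLOR_RGB2HSV)
    m=cv2.inRange(hsv,np.array(lo),np.array(hi))
    mm=np.zeros_like(m);x0,y0,x1,y1=roi;mm[y0:y1,x0:x1]=m[y0:y1,x0:x1]
    n,l,st,c=cv2.connectedComponentsWithStats(mm)
    for i in range(1,n):
        if st[i,4]>=minA:
            pts=np.argwhere(l==i)[:,::-1].astype(np.float32)
            r=cv2.minAreaRect(pts); print(name,st[i].tolist(),np.round(c[i],1),np.round(r[0],1),np.round(r[1],1),round(r[2],1))
for nm,P in (('top',p),('side',q)):
    print(nm)
    roi={'top':(160,120,400,290),'side':(130,100,430,384)}[nm]
    comps(P,'yellow',(22,120,100),(35,255,255),roi,4)
    comps(P,'orange',(6,140,90),(18,255,255),roi)
    comps(P,'green',(50,100,60),(80,255,255),roi)
    comps(P,'blue',(105,140,40),(125,255,255),roi)
    comps(P,'red',(0,150,80),(5,255,255),roi)
    comps(P,'red2',(174,150,80),(180,255,255),roi)
for tag,uv,z in [('slot',(216.6,189.3),.058),('fin',(247.5,208.5),.046),('pad',(347,223),.008)]:
    print(tag,atz(p,uv,z))
# axes
print(atz(p,(200,200),0),atz(p,(300,200),0),atz(p,(200,300),0))
im=p['image'][:,:,::-1]
cv2.imwrite('pics/t_log.png',cv2.resize(im[130:230,160:265],None,fx=6,fy=6,interpolation=cv2.INTER_CUBIC))
a=cv2.resize(im[228:275,155:215],None,fx=7,fy=7,interpolation=cv2.INTER_CUBIC)
b=cv2.resize(im[195:252,310:385],None,fx=7,fy=7,interpolation=cv2.INTER_CUBIC)
cv2.imwrite('pics/t_key.png',a);cv2.imwrite('pics/t_pad.png',b)
```

```text
top
yellow [211, 185, 11, 9, 34] [216.  188.7] [216. 189.] [8.5 5.7] 45.0
orange [214, 187, 6, 5, 9] [216.7 189.6] [216.5 189.5] [4.2 2.8] 45.0
orange [242, 203, 10, 10, 44] [246.3 207.6] [246.3 207.7] [10.1  4.1] 40.6
green [224, 120, 5, 3, 10] [226.1 120.8] [226.  120.5] [3.5 2.1] 45.0
green [187, 180, 4, 4, 14] [188.5 181.7] [188.5 181.5] [3. 3.] 90.0
green [321, 207, 53, 33, 1250] [346.9 222.9] [347.1 223. ] [51.  24.7] 10.0
blue [164, 239, 27, 24, 373] [178.3 249.5] [176.8 250.2] [25.4 23. ] 3.0
red [214, 187, 5, 4, 10] [215.9 188.8] [216. 189.] [4.2 1.4] 45.0
red [167, 248, 8, 11, 62] [170.5 252.6] [170.6 252.8] [ 6.1 10.2] 7.1
red [235, 267, 28, 9, 221] [248.2 270.9] [248.5 271. ] [ 8. 27.] 90.0
side
yellow [245, 174, 8, 8, 34] [248.6 177.7] [248.6 177.8] [6.3 7.5] 14.0
yellow [332, 314, 3, 3, 7] [333.  314.7] [333. 315.] [2. 2.] 90.0
orange [163, 147, 8, 12, 58] [167.2 152.3] [167.1 152.8] [11.   6.1] 78.7
orange [362, 167, 13, 13, 133] [367.8 173.1] [368.  173.2] [11.3 12. ] 6.3
orange [244, 207, 8, 20, 96] [247.4 215.5] [247.  216.4] [ 6.3 19.3] 7.1
green [237, 141, 4, 4, 1
[... 301 characters left out ...]
 110.1] [159.5 112. ] [24. 59.] 90.0
blue [174, 141, 18, 9, 126] [182.1 144.9] [182.2 144.8] [ 7.2 17.4] 82.9
blue [339, 159, 20, 12, 164] [348.9 164.5] [348.9 164.4] [18.8  8.8] 8.7
blue [147, 161, 36, 45, 881] [165.7 186. ] [165.2 183.1] [40.2 28.8] 71.6
red [152, 148, 12, 8, 52] [157.3 150.5] [157.5 150.5] [ 5.8 11.2] 63.4
red [386, 169, 13, 14, 116] [392.2 174. ] [392.  175.5] [13. 12.] 90.0
red [163, 242, 24, 29, 331] [173.8 255.8] [173.2 255.3] [30.7 11.6] 54.5
slot [0.59834238 0.18492352 0.058     ]
fin [0.5440835  0.09910242 0.046     ]
pad [ 0.49877713 -0.19314181  0.008     ]
[0.57202004 0.23905149 0.        ] [ 0.56869957 -0.05643472  0.        ] [0.28045893 0.24042096 0.        ]
```

View pics/t_log.png

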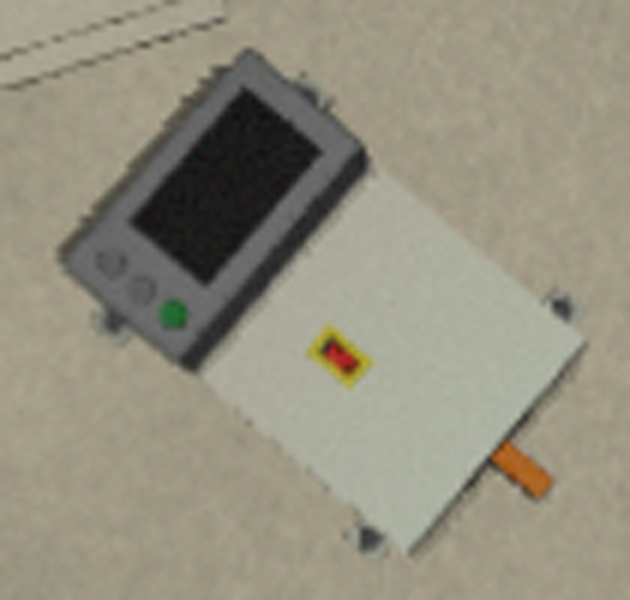

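View pics/t_key.png

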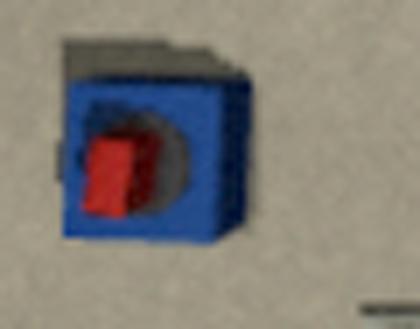

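View pics/t_pad.png

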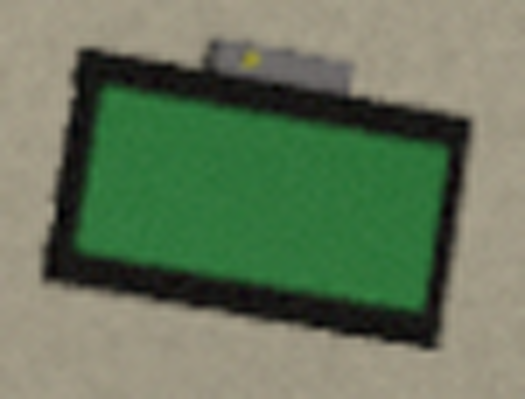

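Run:
```python
from h import *
from scipy.optimize import least_squares
p=load('top0');q=load('side0')
def c(o,f,uv): return [o[0]+(uv[0]+.5)/f-.5,o[1]+(uv[1]+.5)/f-.5]
L=lambda u,v:c((160,130),6,(u,v)); S=lambda u,v:c((155,228),7,(u,v)); D=lambda u,v:c((310,195),7,(u,v))
Z=lambda u,v:c((130,100),2.1,(u,v))
def fit(name,loc,obs,x0):
    def f(x):
        r=[]
        for (X,o,P) in zip(loc,[o[0] for o in obs],[o[1] for o in obs]):
            cs,sn=np.cos(x[2]),np.sin(x[2])
            W=[x[0]+cs*X[0]-sn*X[1],x[1]+sn*X[0]+cs*X[1],X[2]]
            r+=list(proj(P,W)-o)
        return r
    s=least_squares(f,x0,loss='soft_l1'); print(name,np.round(s.x,4),'deg',round(np.degrees(s.x[2]),2)); print(np.round(np.reshape(f(s.x),(-1,2)),1).tolist()); return s.x
import sys
# logger: yaw: x points from front (lower right) to console (upper left)
a=[(-.07,.065,.058),(-.07,-.065,.058),(.06,.065,.11),(.06,-.065,.11),(.13,-.065,.11),(.13,.065,.11)]
yaw=np.arctan2(.11,.10)
o=[(L(410,553),p),(L(585,343),p),(L(185,362),p),(L(366,160),p),(L(250,50),p),(L(62,258),p)]
fit('logger top',a,o,[.6,.18,yaw])
b=[(-.07,.065,.058),(-.07,-.065,.058)]
o2=[(Z(193,208),q),(Z(316,215),q)]
x=fit('logger both',a+b,o+o2,[.6,.18,yaw])
# slot
print('slot top',atz(p,L(340,355),.058),'side',atz(q,(248.6,177.7),.058))
print('fin top', [atz(p,L(*v),.046) for v in [(512,440),(553,481),(538,500),(492,458)]])
# pad
lx,ly=.085,.05
fit('pad',[(-lx,ly,.008),(lx,ly,.008),(lx,-ly,.008),(-lx,-ly,.008)]*1,[(D(438,347),p),(D(45,278),p),(D(82,50),p),(D(470,122),p)],[.5,-.19,1.4])
fit('stand',[(.03,.03,.08),(.03,-.03,.08),(-.03,-.03,.08),(-.03,.03,.08)],[(S(70,82),p),(S(222,82),p),(S(216,242),p),(S(63,237),p)],[.42,.29,0])
fit('key',[(.014,.008,.142),(.014,-.008,.142),(-.014,-.008,.142),(-.014,.008,.142)],[(S(92,135),p),(S(135,137),p),(S(126,218),p),(S(83,213),p)],[.42,.29,0])
print('side orient pts',[atz(q,Z(*v),.142) for v in [(47,103),(72,100)]])
for n,P,uv,z in [('jar',p,(357.5,165),.075),('bot',p,(309,111),.16),('drv',p,(235,271),.01)]: print(n,atz(P,uv,z))
a=cv2.resize(q['image'][135:235,140:200,::-1],None,fx=6,fy=6,interpolation=cv2.INTER_CUBIC);cv2.imwrite('pics/s_key.png',a)
```

```text
logger top [0.6013 0.1651 0.8561] deg 49.05
[[-0.3, 0.4], [0.7, -0.1], [-1.1, 0.6], [0.6, -2.6], [0.3, -0.9], [-0.3, 1.0]]
logger both [0.6035 0.1652 0.8648] deg 49.55
[[-0.1, -0.4], [0.7, -1.2], [-1.1, 0.1], [0.3, -3.4], [-0.2, -1.5], [-0.4, 0.7], [-0.7, 1.8], [-1.0, 3.6]]
slot top [0.59989669 0.18589723 0.058     ] side [0.59989785 0.18868947 0.058     ]
fin top [array([0.55991418, 0.10622103, 0.046     ]), array([0.54042377, 0.08716289, 0.046     ]), array([0.53159135, 0.09430902, 0.046     ]), array([0.55155472, 0.11570683, 0.046     ])]
pad [ 0.4987 -0.1924  1.3816] deg 79.16
[[-0.1, 0.6], [-0.3, 0.6], [0.0, -0.5], [0.4, -0.7]]
stand [ 0.4312  0.2971 -0.0332] deg -1.9
[[-0.2, -0.1], [0.0, 0.4], [0.2, -0.2], [0.0, -0.1]]
key [ 0.4309  0.297  -0.1085] deg -6.22
[[-0.1, -0.0], [-0.0, 0.4], [0.1, -0.2], [0.0, -0.1]]
side orient pts [array([0.42137978, 0.30791114, 0.142     ]), array([0.4462715 , 0.29766482, 0.142     ])]
jar [ 0.66094338 -0.21014862  0.075     ]
bot [ 0.79049001 -0.06273773  0.16      ]
drv [0.36493215 0.13728463 0.01      ]
```

View pics/s_key.png

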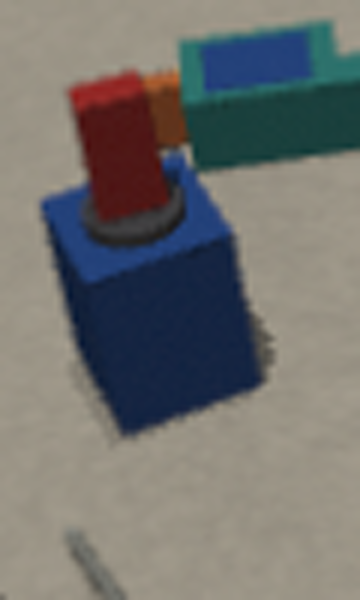

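```bash
cat >> h.py <<'E'
from scipy.spatial.transform import Rotation as Ro
def tcp():
    s=get_state(); w,x,y,z=s['ee_rot']; return s,np.array(s['ee_pos']),Ro.from_quat([x,y,z,w])
def goto(X,yaw=None,show=True):
    s,P,R=tcp(); M=R.as_matrix(); d=M.T@(np.array(X)-P)*1000
    out='t=%.2f tcp %s yaw %.2f tilt %.3f gap %.4f F %s d_tool(mm) %s'%(s['clock'],np.round(P*1000,1),np.degrees(np.arctan2(M[1,0],M[0,0])),np.degrees(np.arccos(-M[2,2])),s['finger_gap'],np.round(s['force'],1),np.round(d,1))
    if yaw is not None:
        y=np.radians(yaw); T=np.array([[np.cos(y),np.sin(y),0],[np.sin(y),-np.cos(y),0],[0,0,-1]])
        out+=' rotvec %s'%np.round((R.inv()*Ro.from_matrix(T)).as_rotvec(),4)
    print(out)
E
python3 - <<'E'
from h import *
w=load('wrist0');print(w['R'],w['t'],w['mtx'])
goto([.6,.187,.23],-6)
s,P,R=tcp()
Rc=w['R'].T; C=-Rc@w['t'].ravel()
print('cam in tool',R.as_matrix().T@(C-P),'axis',R.as_matrix().T@Rc)
E
```

```text
[[ 2.87103637e-01 -9.57899217e-01  7.68688596e-04]
 [-9.16950302e-01 -2.74598040e-01  2.89478946e-01]
 [-2.77080576e-01 -8.38153075e-02 -9.57184073e-01]] [-0.60113967 -0.03310171  0.39071759] [[324.65986219   0.         256.7071301 ]
 [  0.         324.65986219 195.2608979 ]
 [  0.           0.           1.        ]]
t=1.50 tcp [ 172.6 -574.6  229.6] yaw 16.72 tilt 0.001 gap 0.0929 F [-1.3  0.4  0.4] d_tool(mm) [ 6.284e+02 -6.065e+02 -3.000e-01] rotvec [-0.     -0.      0.3965]
cam in tool [ 0.08102165  0.00089188 -0.15439154] axis [[-5.93647171e-04 -9.57180549e-01 -2.89491008e-01]
 [ 9.99999518e-01 -7.94676118e-04  5.76880227e-04]
 [-7.82230123e-04 -2.89490526e-01  9.57180560e-01]]
```

View pics/wrist0.png

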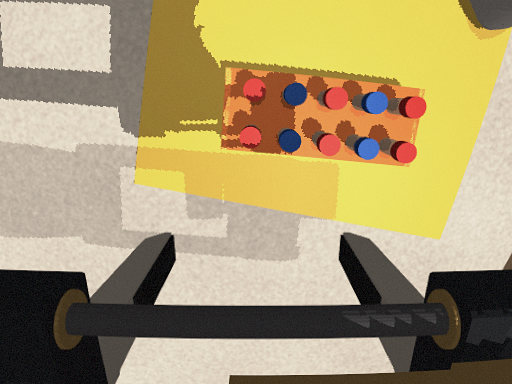

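>>> send_rows(
  steps=[
    {"gripper":0,"travel":[28.5,-27.5,0],"rot":[0,0,0.04]},
    {"gripper":0,"travel":[28.5,-27.5,0],"rot":[0,0,0]},
    {"gripper":0,"travel":[28.5,-27.5,0],"rot":[0,0,0]},
  ],
  grip_force=25,
)

```text
clock: 1.75
ee_pos: [0.2306, -0.4746, 0.2268]
ee_rot: [-0.001, 0.993, 0.121, -0.001]
force: [0.9, 0.5, 0.2]
finger_gap: 0.0931
```

>>> send_rows(
  steps=[
    {"gripper":0,"travel":[24,-30,0],"rot":[0,0,0]},
    {"gripper":0,"travel":[24,-30,0],"rot":[0,0,0]},
    {"gripper":0,"travel":[24,-30,0],"rot":[0,0,0]},
    {"gripper":0,"travel":[24,-30,0],"rot":[0,0,0]},
    {"gripper":0,"travel":[24,-30,0],"rot":[0,0,0]},
  ],
)

```text
clock: 2.17
ee_pos: [0.3137, -0.2925, 0.2263]
ee_rot: [-0.001, 0.993, 0.119, -0.001]
force: [1.0, -0.3, -0.3]
finger_gap: 0.0928
```

>>> send_rows(
  steps=[
    {"gripper":0,"travel":[24,-30,0],"rot":[0,0,0]},
    {"gripper":0,"travel":[24,-30,0],"rot":[0,0,0]},
    {"gripper":0,"travel":[24,-30,0],"rot":[0,0,0]},
    {"gripper":0,"travel":[24,-30,0],"rot":[0,0,0]},
    {"gripper":0,"travel":[24,-30,0],"rot":[0,0,0]},
  ],
)

```text
clock: 2.58
ee_pos: [0.3969, -0.1096, 0.2279]
ee_rot: [0.001, 0.993, 0.118, 0.002]
force: [1.2, 0.1, -0.8]
finger_gap: 0.0927
```

>>> send_rows(
  steps=[
    {"gripper":0,"travel":[24,-30,0],"rot":[0,0,0]},
    {"gripper":0,"travel":[24,-30,0],"rot":[0,0,0]},
    {"gripper":0,"travel":[24,-30,0],"rot":[0,0,0]},
    {"gripper":0,"travel":[24,-30,0],"rot":[0,0,0]},
    {"gripper":0,"travel":[24,-30,0],"rot":[0,0,0]},
  ],
)

```text
clock: 3.0
ee_pos: [0.4809, 0.0747, 0.2301]
ee_rot: [0.002, 0.993, 0.118, 0.005]
force: [0.4, -1.4, 0.0]
finger_gap: 0.0933
```

Run:
```python
from h import *
goto([.54,.17,.24],-6)
```

```text
t=3.00 tcp [480.9  74.7 230.1] yaw 13.57 tilt 0.573 gap 0.0933 F [ 0.4 -1.4  0. ] d_tool(mm) [ 79.9 -78.7  -9.6] rotvec [ 0.0033 -0.0095  0.3415]
```

>>> send_rows(
  steps=[
    {"gripper":0,"travel":[26,-26,-3],"rot":[0,0,0]},
    {"gripper":0,"travel":[26,-26,-3],"rot":[0,0,0]},
    {"gripper":0,"travel":[26,-26,-3],"rot":[0,0,0]},
    {"gripper":0,"travel":[0,0,0],"rot":[0,0,0]},
  ],
)

```text
clock: 3.33
ee_pos: [0.5408, 0.1811, 0.2386]
ee_rot: [0.001, 0.993, 0.121, 0.005]
force: [0.6, -0.4, -0.5]
finger_gap: 0.093
```

Run:
```python
from h import *
goto([.44,.297,.20],-6)
w=cap('wrist','w1')
print(proj(w,[.599,.187,.058]),proj(w,[.431,.297,.142]),-w['R'].T@w['t'].ravel())
```

```text
t=3.33 tcp [540.8 181.1 238.6] yaw 13.90 tilt 0.569 gap 0.0930 F [ 0.6 -0.4 -0.5] d_tool(mm) [ -70.4 -136.8   37.5] rotvec [ 0.0013 -0.0099  0.3473]
[263.21396704 123.0589413 ] [101.33138943 285.79442326] [0.61817539 0.19983146 0.39373617]
```

View pics/w1.png

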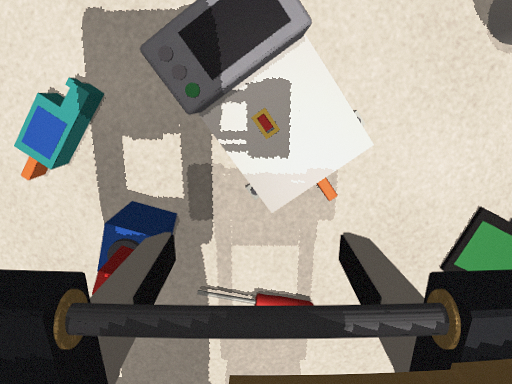

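Run:
```python
from h import *
w=load('w1')
im=w['image']
cv2.imwrite('pics/w1s.png',cv2.resize(im[95:215,195:385,::-1],None,fx=4,fy=4,interpolation=cv2.INTER_CUBIC))
cv2.imwrite('pics/w1s2.png',cv2.resize(im[100:148,240:290,::-1],None,fx=12,fy=12,interpolation=cv2.INTER_CUBIC))
```

```text
(no output)
```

View pics/w1s.png

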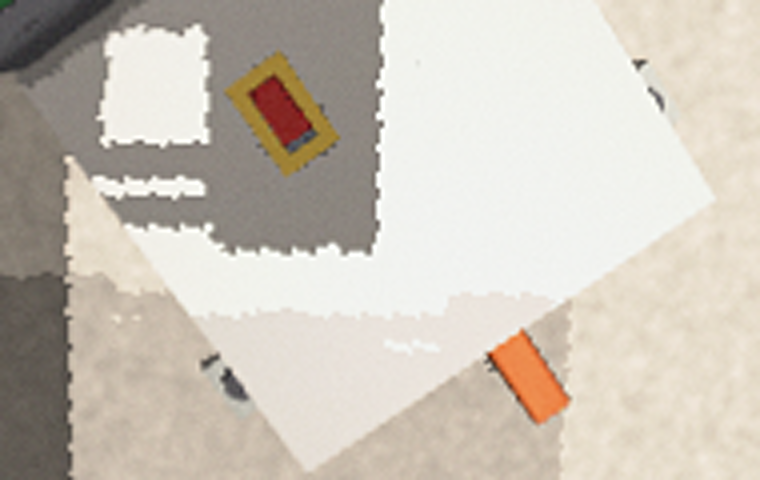

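View pics/w1s2.png

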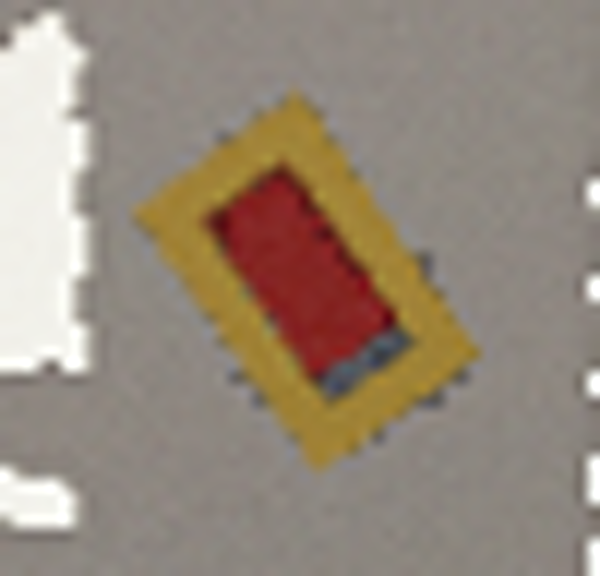

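Run:
```python
from h import *
w=load('w1')
A=lambda u,v:[240+(u+.5)/12-.5,100+(v+.5)/12-.5]
B=lambda u,v:[195+(u+.5)/4-.5,95+(v+.5)/4-.5]
def rep(n,f,pts,z):
    X=np.array([atz(w,f(*p),z)[:2] for p in pts]); e=np.diff(np.vstack([X,X[:1]]),axis=0)
    print(n,'c',np.round(X.mean(0),4),'len',np.round(np.hypot(*e.T)*1000,1),'ang',np.round(np.degrees(np.arctan2(e[:,1],e[:,0])),1))
rep('rim',A,[(295,90),(483,350),(320,470),(135,212)],.058)
rep('hole',A,[(283,162),(413,335),(330,397),(207,220)],.058)
rep('fin',B,[(520,330),(570,403),(542,425),(490,353)],.046)
rep('roof',B,[(312,470),(715,198)],.058)
```

```text
rim c [0.5995 0.185 ] len [26.9 17.1 26.8 16.8] ang [-129.3  140.3   49.9  -39.4]
hole c [0.5998 0.1851] len [18.2  8.7 18.1  8. ] ang [-128.4  140.6   49.2  -39.3]
fin c [0.5456 0.0995] len [26.   9.9 26.2 10.3] ang [-129.9  144.5   51.   -36.8]
roof c [0.5575 0.1119] len [128.3 128.3] ang [-40.5 139.5]
```

>>> send_rows(
  steps=[
    {"gripper":0,"travel":[-14,-27.4,7],"rot":[0,0,0.12]},
    {"gripper":0,"travel":[-17.2,-25.8,7],"rot":[0,0,0.12]},
    {"gripper":0,"travel":[-20,-23.6,7],"rot":[0,0,0.11]},
    {"gripper":0,"travel":[-22.5,-21,7],"rot":[0,-0.005,0]},
    {"gripper":0,"travel":[-20,-18,5],"rot":[0,-0.005,0]},
  ],
)

```text
clock: 3.8
ee_pos: [0.4422, 0.2901, 0.204]
ee_rot: [0.002, 0.998, -0.065, 0.001]
force: [-0.2, 0.7, 0.6]
finger_gap: 0.0932
```

Run:
```python
from h import *
goto([.431,.297,.106],-6)
w=cap('wrist','w2')
print(proj(w,[.431,.297,.142]),-w['R'].T@w['t'].ravel())
```

```text
t=3.80 tcp [442.2 290.1 204. ] yaw -7.40 tilt 0.244 gap 0.0932 F [-0.2  0.7  0.6] d_tool(mm) [-12.2  -5.8  98. ] rotvec [ 0.0033 -0.0027 -0.0244]
[247.78888589 232.58314705] [0.52239433 0.27948144 0.35862456]
```

View pics/w2.png

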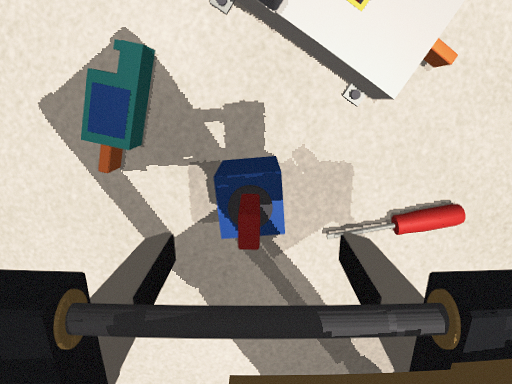

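>>> send_rows(
  steps=[
    {"gripper":0,"travel":[-6,-3,20],"rot":[0.003,-0.003,-0.024]},
    {"gripper":0,"travel":[-6,-3,25],"rot":[0,0,0]},
    {"gripper":0,"travel":[0,0,25],"rot":[0,0,0]},
    {"gripper":0,"travel":[0,0,26],"rot":[0,0,0]},
  ],
)

```text
clock: 4.18
ee_pos: [0.4296, 0.302, 0.1123]
ee_rot: [-0.004, 0.999, -0.049, 0.004]
force: [0.2, 0.1, -0.9]
finger_gap: 0.0931
```

Run:
```python
from h import *
goto([.431,.297,.106],-6)
w=cap('wrist','w3')
```

```text
t=4.18 tcp [429.6 302.  112.3] yaw -5.67 tilt 0.685 gap 0.0931 F [ 0.2  0.1 -0.9] d_tool(mm) [1.8 4.9 6.2] rotvec [-0.0085 -0.0084  0.0058]
```

View pics/w3.png

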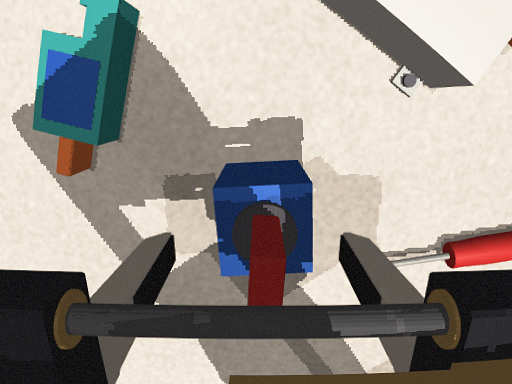

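>>> send_rows(
  steps=[
    {"gripper":0,"travel":[2,5,5],"rot":[-0.0085,-0.0085,0.006]},
    {"gripper":0,"travel":[0,0,0],"rot":[0,0,0]},
  ],
)

```text
clock: 4.4
ee_pos: [0.4265, 0.2921, 0.0994]
ee_rot: [0.004, 0.999, -0.053, -0.006]
force: [-0.8, 0.1, 0.4]
finger_gap: 0.0928
```

>>> send_rows(
  steps=[
    {"gripper":200,"travel":[0,0,0],"rot":[0,0,0]},
    {"gripper":230,"travel":[0,0,0],"rot":[0,0,0]},
    {"gripper":230,"travel":[0,0,0],"rot":[0,0,0]},
    {"gripper":230,"travel":[0,0,0],"rot":[0,0,0]},
    {"gripper":230,"travel":[0,0,0],"rot":[0,0,0]},
  ],
  grip_force=40,
)

```text
clock: 4.82
ee_pos: [0.4308, 0.292, 0.1057]
ee_rot: [0.002, 0.999, -0.055, -0.002]
force: [0.8, -0.0, 0.6]
finger_gap: 0.064
```

>>> send_rows(
  steps=[
    {"gripper":230,"travel":[0,0,0],"rot":[0,0,0]},
    {"gripper":230,"travel":[0,0,0],"rot":[0,0,0]},
    {"gripper":230,"travel":[0,0,0],"rot":[0,0,0]},
    {"gripper":230,"travel":[0,0,0],"rot":[0,0,0]},
  ],
)

```text
clock: 5.15
ee_pos: [0.4319, 0.2929, 0.1076]
ee_rot: [0.001, 0.999, -0.054, -0.001]
force: [0.2, -0.3, 1.0]
finger_gap: 0.0382
```

Run:
```python
from h import *
goto([.431,.297,.106],-6)
w=cap('wrist','w4')
```

```text
t=5.15 tcp [431.9 292.9 107.6] yaw -6.24 tilt 0.173 gap 0.0382 F [ 0.2 -0.3  1. ] d_tool(mm) [-1.3 -4.   1.6] rotvec [ 0.0025  0.0017 -0.0041]
```

View pics/w4.png

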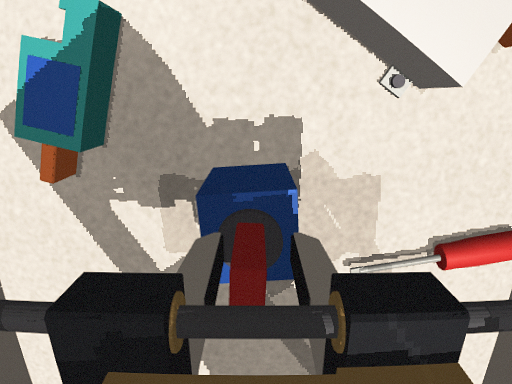

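>>> send_rows(
  steps=[
    {"gripper":230,"travel":[-1,-3.5,1.5],"rot":[0,0,0]},
    {"gripper":230,"travel":[0,0,0],"rot":[0,0,0]},
    {"gripper":235,"travel":[0,0,0],"rot":[0,0,0]},
    {"gripper":235,"travel":[0,0,0],"rot":[0,0,0]},
    {"gripper":235,"travel":[0,0,0],"rot":[0,0,0]},
  ],
)

```text
clock: 5.62
ee_pos: [0.4311, 0.2968, 0.1059]
ee_rot: [0.001, 0.999, -0.054, -0.001]
force: [-0.1, -0.7, 0.8]
finger_gap: 0.016
```

>>> send_rows(
  steps=[
    {"gripper":255,"travel":[0,0,0],"rot":[0,0,0]},
    {"gripper":255,"travel":[0,0,0],"rot":[0,0,0]},
    {"gripper":255,"travel":[0,0,0],"rot":[0,0,0]},
    {"gripper":255,"travel":[0,0,0],"rot":[0,0,0]},
  ],
)

```text
clock: 5.95
ee_pos: [0.4311, 0.2968, 0.1059]
ee_rot: [0.001, 0.999, -0.054, -0.001]
force: [0.5, 0.0, 0.8]
finger_gap: 0.0155
```

Run:
```python
from h import *
goto([.431,.297,.106],-6)
```

```text
t=5.95 tcp [431.1 296.8 105.9] yaw -6.22 tilt 0.196 gap 0.0155 F [0.5 0.  0.8] d_tool(mm) [-0.2 -0.2 -0.1] rotvec [ 0.0029  0.0019 -0.0038]
```

>>> send_rows(
  steps=[
    {"gripper":255,"travel":[0,0,-10],"rot":[0,0,0]},
    {"gripper":255,"travel":[0,0,-25],"rot":[0,0,0]},
    {"gripper":255,"travel":[0,0,-30],"rot":[0,0,0]},
    {"gripper":255,"travel":[0,0,-20],"rot":[0,0,0]},
    {"gripper":255,"travel":[0,0,0],"rot":[0,0,0]},
  ],
)

```text
clock: 6.37
ee_pos: [0.4287, 0.2957, 0.1929]
ee_rot: [0.003, 0.999, -0.054, -0.004]
force: [1.0, -0.4, -1.3]
finger_gap: 0.0158
```

Run:
```python
from h import *
goto([.5996,.1851,.185],50)
w=cap('wrist','w5')
```

```text
t=6.37 tcp [428.7 295.7 192.9] yaw -6.22 tilt 0.626 gap 0.0158 F [ 1.  -0.4 -1.3] d_tool(mm) [182.   91.4   7. ] rotvec [ 0.0024  0.0111 -0.9812]
```

View pics/w5.png

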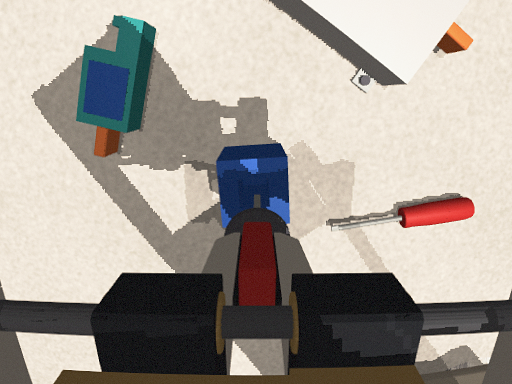

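>>> send_rows(
  steps=[
    {"gripper":255,"travel":[22.7,11.4,0],"rot":[0,0.01,-0.12]},
    {"gripper":255,"travel":[21.1,14.1,0],"rot":[0,0,-0.122]},
    {"gripper":255,"travel":[19.3,16.6,0],"rot":[0,0,-0.122]},
    {"gripper":255,"travel":[17.1,18.8,0],"rot":[0,0,-0.122]},
  ],
)

```text
clock: 6.75
ee_pos: [0.5113, 0.2413, 0.1875]
ee_rot: [0.003, 0.981, 0.193, -0.003]
force: [1.1, 0.4, -1.2]
finger_gap: 0.0156
```

>>> send_rows(
  steps=[
    {"gripper":255,"travel":[14.6,20.8,0],"rot":[0,0,-0.122]},
    {"gripper":255,"travel":[12,22.4,0],"rot":[0,0,-0.122]},
    {"gripper":255,"travel":[9,22,0],"rot":[0,0,-0.122]},
    {"gripper":255,"travel":[4,15,0],"rot":[0,0,-0.08]},
    {"gripper":255,"travel":[0,0,0],"rot":[0,0,0]},
  ],
)

```text
clock: 7.17
ee_pos: [0.5901, 0.1866, 0.1773]
ee_rot: [0.002, 0.911, 0.413, -0.008]
force: [-0.0, -0.5, -0.3]
finger_gap: 0.0157
```

Run:
```python
from h import *
goto([.5996,.1851,.185],50)
```

```text
t=7.17 tcp [590.1 186.6 177.3] yaw 48.77 tilt 0.985 gap 0.0157 F [-0.  -0.5 -0.3] d_tool(mm) [ 5.   8.1 -7.8] rotvec [-0.0038  0.0168 -0.0215]
```

>>> send_rows(
  steps=[
    {"gripper":255,"travel":[5,8,2],"rot":[-0.004,0.017,-0.0215]},
    {"gripper":255,"travel":[0,0,0],"rot":[0,0,0]},
    {"gripper":255,"travel":[0,0,0],"rot":[0,0,0]},
  ],
)

```text
clock: 7.42
ee_pos: [0.5968, 0.1843, 0.1698]
ee_rot: [-0.001, 0.908, 0.42, -0.004]
force: [-0.6, -0.8, -0.1]
finger_gap: 0.0159
```

Run:
```python
from h import *
goto([.5996,.1851,.168],50)
w=cap('wrist','w6');s=cap('side','s6');t=cap('top','t6')
print(proj(s,[.5996,.1851,.058]),proj(t,[.5996,.1851,.058]),proj(w,[.5996,.1851,.058]))
im=np.hstack([cv2.resize(s['image'][120:230,195:295],(500,550),interpolation=cv2.INTER_CUBIC),cv2.resize(w['image'][150:370,200:310],(275,550),interpolation=cv2.INTER_CUBIC)])
cv2.imwrite('pics/c6.png',im[:,:,::-1])
```

```text
t=7.42 tcp [596.8 184.3 169.8] yaw 49.61 tilt 0.431 gap 0.0159 F [-0.6 -0.8 -0.1] d_tool(mm) [2.4 1.6 1.8] rotvec [-0.0052  0.0055 -0.0069]
[249.26395546 178.56546613] [216.53524803 188.85260414] [258.11226269 191.80347694]
```

View pics/c6.png

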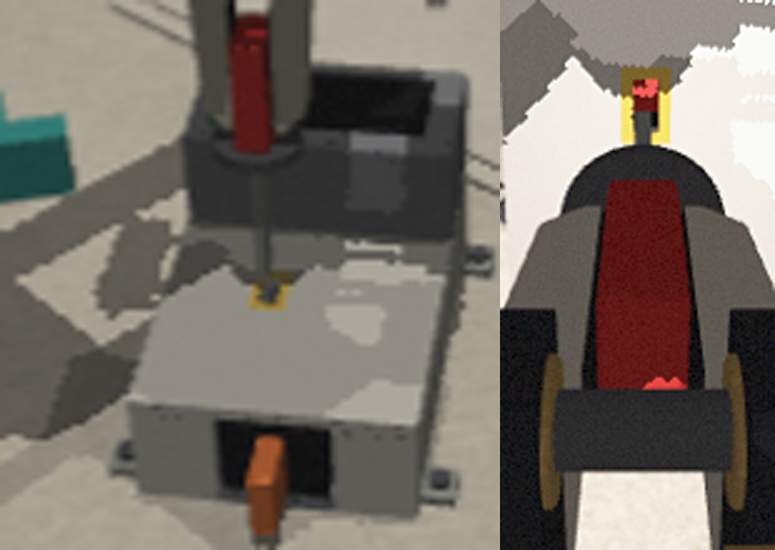

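View pics/w6.png

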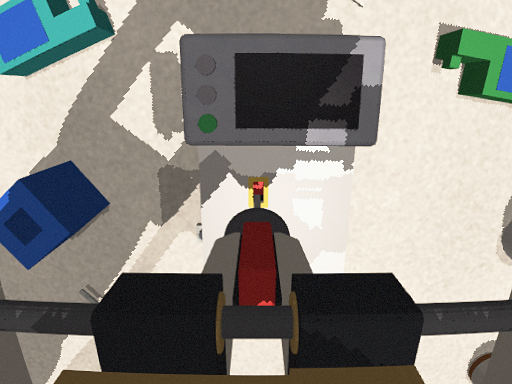

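>>> send_rows(
  steps=[
    {"gripper":255,"travel":[2.4,1.6,0],"rot":[-0.005,0.0055,-0.007]},
    {"gripper":255,"travel":[0,0,0],"rot":[0,0,0]},
    {"gripper":255,"travel":[0,0,0],"rot":[0,0,0]},
  ],
)

```text
clock: 7.82
ee_pos: [0.5992, 0.187, 0.1714]
ee_rot: [0.0, 0.906, 0.424, 0.001]
force: [0.2, 0.2, -0.9]
finger_gap: 0.0155
```

Run:
```python
from h import *
goto([.5996,.1851,.168],50)
w=cap('wrist','w7');s=cap('side','s7')
im=np.hstack([cv2.resize(s['image'][160:190,230:265],(420,360),interpolation=cv2.INTER_CUBIC),cv2.resize(w['image'][170:210,238:278],(360,360),interpolation=cv2.INTER_CUBIC)])
cv2.imwrite('pics/c7.png',im[:,:,::-1])
```

```text
t=7.82 tcp [599.2 187.  171.4] yaw 50.17 tilt 0.146 gap 0.0155 F [ 0.2  0.2 -0.9] d_tool(mm) [-1.2  1.6  3.4] rotvec [ 0.0016 -0.002   0.003 ]
```

View pics/c7.png

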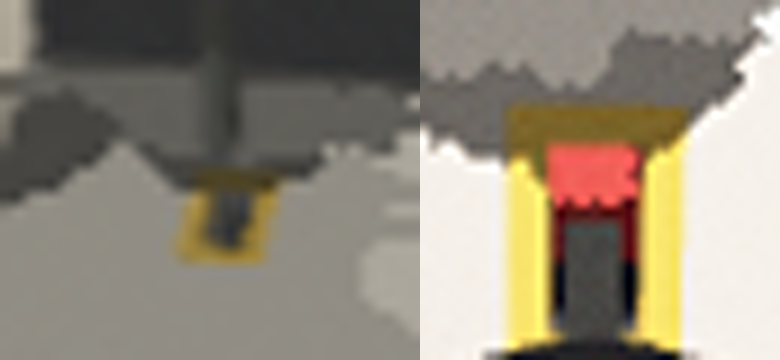

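Run:
```python
from h import *
w=load('w7'); s,P,R=tcp(); M=R.as_matrix()
f=lambda u,v:[238+(u-420+.5)/9-.5,170+(v+.5)/9-.5]
for n,uv,z in [('tip far edge',(593,215),P[2]-.0959),('hole far',(594,144),.058),('rim far',(594,104),.058)]:
    X=atz(w,f(*uv),z); print(n,np.round(X,4),np.round(M.T@(X-P)*1000,1))
sI=load('s7');g=lambda u,v:[230+(u+.5)/12-.5,160+(v+.5)/12-.5]
for n,uv in [('rimTL',(200,175)),('TR',(283,180)),('BR',(265,262)),('BL',(178,262))]:
    print(n,atz(sI,g(*uv),.058))
print('slot side',atz(sI,g(231,220),.058), 'expected tip side px',[12*(proj(sI,[P[0],P[1],P[2]-.0959])[i]-[230,160][i]) for i in (0,1)])
```

```text
tip far edge [0.6042 0.1912 0.0755] [ 6.3  0.9 95.9]
hole far [0.6055 0.1926 0.058 ] [  8.1   1.  113.4]
rim far [0.608  0.1956 0.058 ] [ 12.    1.  113.4]
rimTL [0.60183844 0.20324454 0.058     ]
TR [0.61473602 0.19287503 0.058     ]
BR [0.59904195 0.17330347 0.058     ]
BL [0.58495728 0.1825759  0.058     ]
slot side [0.59995006 0.18788809 0.058     ] expected tip side px [np.float64(220.86824238041618), np.float64(148.70617275806762)]
```

>>> send_rows(
  steps=[
    {"gripper":255,"travel":[-0.8,0.3,4],"rot":[0.0015,-0.002,0.003]},
    {"gripper":255,"travel":[0,0,4],"rot":[0,0,0]},
    {"gripper":255,"travel":[0,0,3],"rot":[0,0,0]},
    {"gripper":255,"travel":[0,0,0],"rot":[0,0,0]},
    {"gripper":255,"travel":[0,0,0],"rot":[0,0,0]},
  ],
)

```text
clock: 8.33
ee_pos: [0.5989, 0.1861, 0.1593]
ee_rot: [0.0, 0.906, 0.422, -0.0]
force: [-0.3, -0.4, -1.1]
finger_gap: 0.0159
```

```bash
cat > chk.py <<'E'
from h import *
import sys
goto([.5988,.186,.120],50)
w=cap('wrist',sys.argv[1])
cv2.imwrite('pics/c_%s.png'%sys.argv[1],cv2.resize(w['image'][170:210,238:278],(480,480),interpolation=cv2.INTER_CUBIC)[:,:,::-1])
E
python3 chk.py w8
```

```text
t=8.33 tcp [598.9 186.1 159.3] yaw 49.97 tilt 0.007 gap 0.0159 F [-0.3 -0.4 -1.1] d_tool(mm) [-0.2  0.  39.3] rotvec [ 0.      0.0001 -0.0006]
```

View pics/c_w8.png

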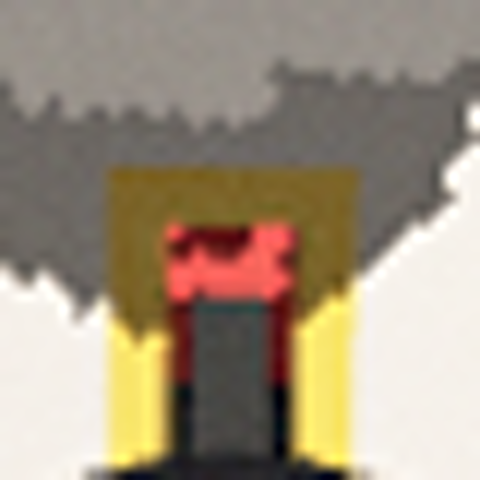

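>>> send_rows(
  steps=[
    {"gripper":255,"travel":[0.6,0.2,4],"rot":[0,0,0]},
    {"gripper":255,"travel":[0,0,5],"rot":[0,0,0]},
    {"gripper":255,"travel":[0,0,5],"rot":[0,0,0]},
    {"gripper":255,"travel":[0,0,3],"rot":[0,0,0]},
    {"gripper":255,"travel":[0,0,0],"rot":[0,0,0]},
  ],
)

```text
clock: 8.8
ee_pos: [0.5995, 0.1864, 0.1404]
ee_rot: [0.0, 0.906, 0.422, -0.0]
force: [0.2, -0.1, -2.1]
finger_gap: 0.016
```

```bash
python3 chk.py w9
```

```text
t=8.80 tcp [599.5 186.4 140.4] yaw 49.95 tilt 0.012 gap 0.0160 F [ 0.2 -0.1 -2.1] d_tool(mm) [-0.7 -0.3 20.4] rotvec [-0.0001  0.0002 -0.0008]
```

View pics/c_w9.png

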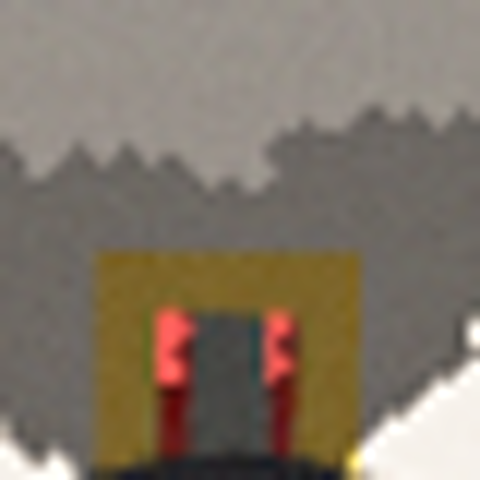

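>>> send_rows(
  steps=[
    {"gripper":255,"travel":[-0.3,0,6],"rot":[0,0,0]},
    {"gripper":255,"travel":[0,0,5],"rot":[0,0,0]},
    {"gripper":255,"travel":[0,0,5],"rot":[0,0,0]},
    {"gripper":255,"travel":[0,0,5],"rot":[0,0,0]},
    {"gripper":255,"travel":[0,0,0],"rot":[0,0,0]},
  ],
)

```text
clock: 9.27
ee_pos: [0.6001, 0.1864, 0.1205]
ee_rot: [0.0, 0.906, 0.422, 0.001]
force: [0.3, -1.0, 3.4]
finger_gap: 0.0157
```

```bash
python3 chk.py w10
python3 - <<'E'
from h import *
s=cap('side','s10');cv2.imwrite('pics/c10.png',cv2.resize(s['image'][120:250,195:325],(780,780)[::1],interpolation=cv2.INTER_CUBIC)[:600,:,::-1])
E
```

```text
t=9.27 tcp [600.1 186.4 120.5] yaw 49.96 tilt 0.124 gap 0.0157 F [ 0.3 -1.   3.4] d_tool(mm) [-1.1 -0.7  0.5] rotvec [ 0.0013 -0.0017 -0.0007]
```

View pics/c10.png

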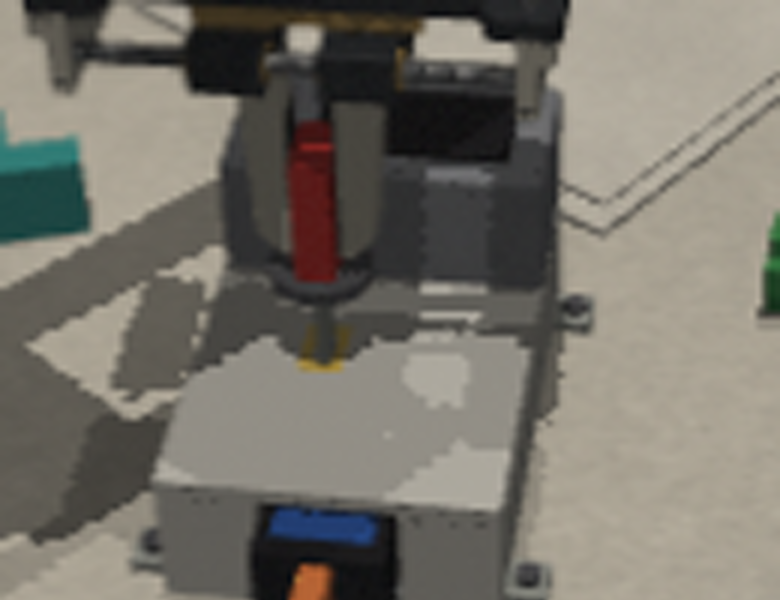

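The pack has sprung out: its blue sticker and black body show at the bay mouth, around (320,540) in the crop. I'll withdraw the key next.

>>> send_rows(
  steps=[
    {"gripper":255,"travel":[0,0,-10],"rot":[0,0,0]},
    {"gripper":255,"travel":[0,0,-12],"rot":[0,0,0]},
    {"gripper":255,"travel":[0,0,-15],"rot":[0,0,0]},
    {"gripper":255,"travel":[0,0,-20],"rot":[0,0,0]},
    {"gripper":255,"travel":[0,0,-15],"rot":[0,0,0]},
  ],
)

```text
clock: 9.78
ee_pos: [0.598, 0.1859, 0.195]
ee_rot: [-0.0, 0.906, 0.422, -0.002]
force: [0.9, 0.6, -0.5]
finger_gap: 0.0161
```

>>> send_rows(
  steps=[
    {"gripper":255,"travel":[0,0,0],"rot":[0,0,0]},
  ],
)

```text
clock: 9.87
ee_pos: [0.6, 0.1863, 0.2001]
ee_rot: [0.0, 0.906, 0.422, 0.001]
force: [0.7, 0.9, -0.7]
finger_gap: 0.0156
```

Run:
```python
from h import *
goto([.431,.297,.200],-6)
```

```text
t=9.87 tcp [600.  186.3 200.1] yaw 49.96 tilt 0.165 gap 0.0156 F [ 0.7  0.9 -0.7] d_tool(mm) [ -24.  -200.6   -0.3] rotvec [ 6.000e-04 -3.000e-03  9.767e-01]
```

>>> send_rows(
  steps=[
    {"gripper":255,"travel":[-3,-20,0],"rot":[0,-0.003,0]},
    {"gripper":255,"travel":[-3.4,-30,0],"rot":[0,0,0]},
    {"gripper":255,"travel":[-3.6,-35,0],"rot":[0,0,0]},
    {"gripper":255,"travel":[-3.6,-35,0],"rot":[0,0,0]},
    {"gripper":255,"travel":[-3.5,-35,0],"rot":[0,0,0]},
  ],
)

```text
clock: 10.28
ee_pos: [0.4726, 0.2711, 0.2017]
ee_rot: [0.003, 0.908, 0.418, 0.003]
force: [0.7, 1.8, -0.6]
finger_gap: 0.0159
```

>>> send_rows(
  steps=[
    {"gripper":255,"travel":[-3.5,-25,0],"rot":[0,0,0]},
    {"gripper":255,"travel":[-1,-6,0],"rot":[0,0,0]},
    {"gripper":255,"travel":[0,0,0],"rot":[0,0,0]},
    {"gripper":255,"travel":[0,0,0],"rot":[0,0,0]},
  ],
)

```text
clock: 10.62
ee_pos: [0.4394, 0.2918, 0.2011]
ee_rot: [0.002, 0.907, 0.421, 0.003]
force: [0.4, -1.0, -0.6]
finger_gap: 0.016
```

Run:
```python
from h import *
goto([.431,.297,.200],50)
```

```text
t=10.62 tcp [439.4 291.8 201.1] yaw 49.79 tilt 0.410 gap 0.0160 F [ 0.4 -1.  -0.6] d_tool(mm) [-1.5 -9.7  1.1] rotvec [ 0.0058 -0.0042 -0.0038]
```

>>> send_rows(
  steps=[
    {"gripper":255,"travel":[-1.5,-9.7,4],"rot":[0.006,-0.004,-0.004]},
    {"gripper":255,"travel":[0,0,5],"rot":[0,0,0]},
    {"gripper":255,"travel":[0,0,0],"rot":[0,0,0]},
    {"gripper":255,"travel":[0,0,0],"rot":[0,0,0]},
  ],
)

```text
clock: 10.95
ee_pos: [0.4332, 0.2954, 0.1908]
ee_rot: [0.0, 0.907, 0.421, -0.0]
force: [-1.1, -0.6, -2.1]
finger_gap: 0.0159
```

Run:
```python
from h import *
goto([.431,.297,.108],50)
s=cap('side','s11');t=cap('top','t11')
a=cv2.resize(s['image'][120:220,125:205],(480,600),interpolation=cv2.INTER_CUBIC)
cv2.imwrite('pics/c11.png',a[:,:,::-1])
```

```text
t=10.95 tcp [433.2 295.4 190.8] yaw 49.84 tilt 0.026 gap 0.0159 F [-1.1 -0.6 -2.1] d_tool(mm) [-0.2 -2.7 82.8] rotvec [ 0.0001  0.0004 -0.0028]
```

View pics/c11.png

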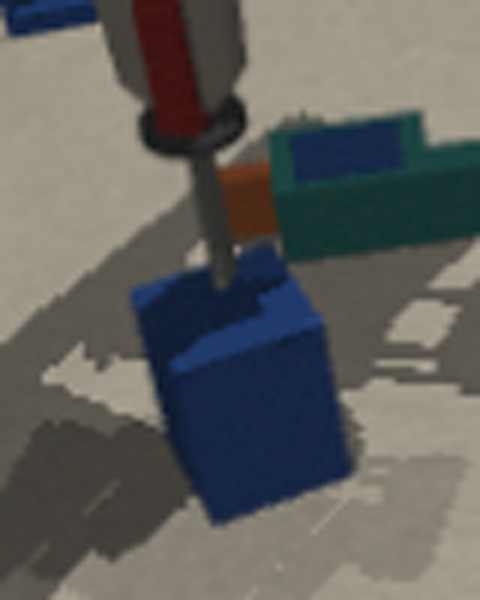

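>>> send_rows(
  steps=[
    {"gripper":255,"travel":[0,-2.7,2],"rot":[0,0,0]},
    {"gripper":255,"travel":[0,0,9],"rot":[0,0,0]},
    {"gripper":255,"travel":[0,0,12],"rot":[0,0,0]},
    {"gripper":255,"travel":[0,0,14],"rot":[0,0,0]},
    {"gripper":255,"travel":[0,0,14],"rot":[0,0,0]},
  ],
)

```text
clock: 11.47
ee_pos: [0.434, 0.2978, 0.1396]
ee_rot: [-0.0, 0.907, 0.421, 0.003]
force: [-0.9, 0.9, -1.1]
finger_gap: 0.0155
```

Run:
```python
from h import *
goto([.431,.297,.1065],50)
```

```text
t=11.47 tcp [434.  297.8 139.6] yaw 49.75 tilt 0.374 gap 0.0155 F [-0.9  0.9 -1.1] d_tool(mm) [-2.8 -1.8 33.1] rotvec [ 0.0028 -0.0059 -0.0044]
```

>>> send_rows(
  steps=[
    {"gripper":255,"travel":[-2,-1,8],"rot":[0.003,-0.006,-0.004]},
    {"gripper":255,"travel":[0,0,8],"rot":[0,0,0]},
    {"gripper":255,"travel":[0,0,4],"rot":[0,0,0]},
    {"gripper":255,"travel":[0,0,0],"rot":[0,0,0]},
    {"gripper":255,"travel":[0,0,0],"rot":[0,0,0]},
  ],
)

```text
clock: 11.88
ee_pos: [0.4284, 0.295, 0.1114]
ee_rot: [0.0, 0.906, 0.423, -0.005]
force: [-0.7, 0.4, -1.7]
finger_gap: 0.0156
```

Run:
```python
from h import *
goto([.431,.297,.1065],50)
```

```text
t=11.88 tcp [428.4 295.  111.4] yaw 50.01 tilt 0.564 gap 0.0156 F [-0.7  0.4 -1.7] d_tool(mm) [3.3 0.7 4.8] rotvec [-0.0037  0.0091  0.0002]
```

>>> send_rows(
  steps=[
    {"gripper":255,"travel":[0,0,0],"rot":[0,0,0]},
    {"gripper":255,"travel":[0,0,0],"rot":[0,0,0]},
    {"gripper":255,"travel":[0,0,0],"rot":[0,0,0]},
  ],
)

```text
clock: 12.13
ee_pos: [0.4292, 0.2955, 0.1129]
ee_rot: [0.0, 0.906, 0.423, -0.004]
force: [0.1, -0.8, -1.0]
finger_gap: 0.0157
```

Run:
```python
from h import *
goto([.431,.297,.1065],50)
```

```text
t=12.13 tcp [429.2 295.5 112.9] yaw 50.01 tilt 0.436 gap 0.0157 F [ 0.1 -0.8 -1. ] d_tool(mm) [2.3 0.4 6.3] rotvec [-0.0029  0.007   0.0002]
```

>>> send_rows(
  steps=[
    {"gripper":255,"travel":[2.2,0.5,2.5],"rot":[-0.003,0.007,0]},
    {"gripper":255,"travel":[0,0,2.5],"rot":[0,0,0]},
    {"gripper":255,"travel":[0,0,1],"rot":[0,0,0]},
    {"gripper":255,"travel":[0,0,0],"rot":[0,0,0]},
    {"gripper":255,"travel":[0,0,0],"rot":[0,0,0]},
  ],
)

```text
clock: 12.55
ee_pos: [0.4325, 0.2977, 0.1081]
ee_rot: [-0.0, 0.906, 0.423, 0.002]
force: [-0.1, 0.6, -0.8]
finger_gap: 0.016
```

Run:
```python
from h import *
goto([.431,.297,.1065],50)
```

```text
t=12.55 tcp [432.5 297.7 108.1] yaw 50.01 tilt 0.261 gap 0.0160 F [-0.1  0.6 -0.8] d_tool(mm) [-1.5 -0.7  1.6] rotvec [ 0.0018 -0.0042  0.0003]
```

>>> send_rows(
  steps=[
    {"gripper":255,"travel":[-0.8,-0.5,1.2],"rot":[0,-0.003,0]},
    {"gripper":255,"travel":[0,0,0.4],"rot":[0,0,0]},
    {"gripper":200,"travel":[0,0,0],"rot":[0,0,0]},
    {"gripper":150,"travel":[0,0,0],"rot":[0,0,0]},
    {"gripper":100,"travel":[0,0,0],"rot":[0,0,0]},
  ],
)

```text
clock: 12.97
ee_pos: [0.4316, 0.2975, 0.1066]
ee_rot: [0.001, 0.906, 0.423, 0.001]
force: [0.6, -0.9, 0.3]
finger_gap: 0.0287
```

>>> send_rows(
  steps=[
    {"gripper":100,"travel":[0,0,0],"rot":[0,0,0]},
    {"gripper":100,"travel":[0,0,0],"rot":[0,0,0]},
    {"gripper":100,"travel":[0,0,0],"rot":[0,0,0]},
    {"gripper":100,"travel":[0,0,0],"rot":[0,0,0]},
    {"gripper":100,"travel":[0,0,0],"rot":[0,0,0]},
  ],
)

```text
clock: 13.38
ee_pos: [0.432, 0.2977, 0.1071]
ee_rot: [0.001, 0.906, 0.423, 0.001]
force: [0.4, -0.7, 0.0]
finger_gap: 0.056
```

Run:
```python
from h import *
goto([.431,.297,.1065],50)
s=cap('side','s12');w=cap('wrist','w12')
a=np.hstack([cv2.resize(s['image'][120:220,125:205],(400,500),interpolation=cv2.INTER_CUBIC),cv2.resize(w['image'][180:384,170:330],(392,500))])
cv2.imwrite('pics/c12.png',a[:,:,::-1])
```

```text
t=13.38 tcp [432.  297.7 107.1] yaw 50.01 tilt 0.167 gap 0.0560 F [ 0.4 -0.7  0. ] d_tool(mm) [-1.1 -0.3  0.6] rotvec [ 0.0022 -0.0019  0.0002]
```

View pics/c12.png

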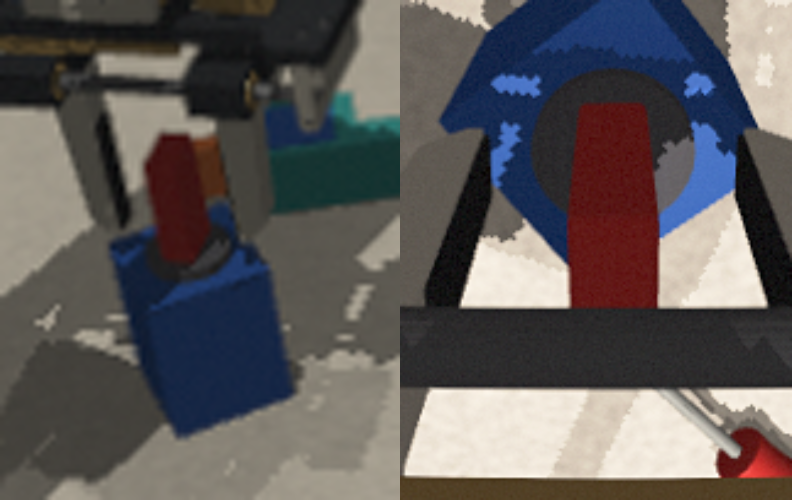

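>>> send_rows(
  steps=[
    {"gripper":100,"travel":[0,0,-12],"rot":[0,0,0]},
    {"gripper":60,"travel":[0,0,-30],"rot":[0,0,0]},
    {"gripper":60,"travel":[0,0,-35],"rot":[0,0,0]},
    {"gripper":60,"travel":[0,0,-20],"rot":[0,0,0]},
    {"gripper":60,"travel":[0,0,0],"rot":[0,0,0]},
  ],
)

```text
clock: 13.9
ee_pos: [0.4296, 0.2964, 0.2082]
ee_rot: [0.001, 0.906, 0.423, -0.002]
force: [1.5, 0.8, 1.1]
finger_gap: 0.0706
```

Run:
```python
from h import *
goto([.5225,.0715,.2],50)
t=cap('top','t13');w=cap('wrist','w13')
cv2.imwrite('pics/c13.png',cv2.resize(t['image'][130:250,160:270],(660,720))[:600,:,::-1])
```

```text
t=13.90 tcp [429.6 296.4 208.2] yaw 50.01 tilt 0.208 gap 0.0706 F [1.5 0.8 1.1] d_tool(mm) [-112.6  215.8    8.7] rotvec [0.0001 0.0036 0.0002]
```

View pics/c13.png

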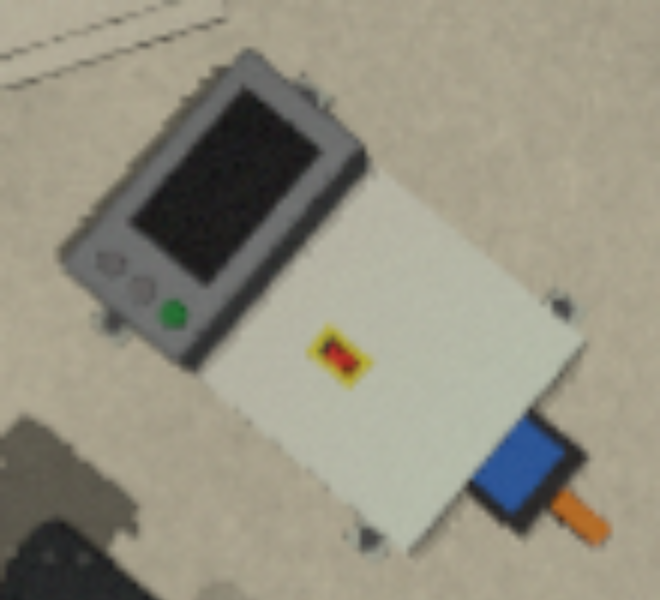

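View pics/w13.png

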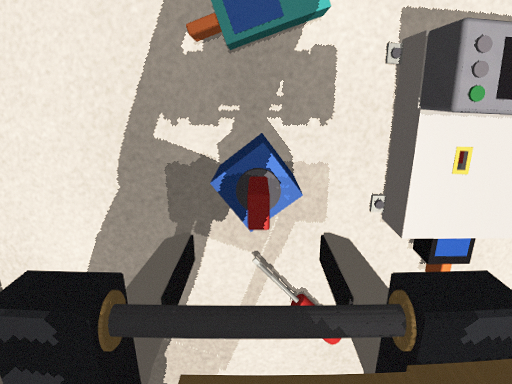

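Run:
```python
from h import *
t=load('t13')
f=lambda u,v:[160+(u+.5)/6-.5,130+(v+.5)/6-.5]
X=[atz(t,f(*c),.046)[:2] for c in [(565,487),(611,528),(598,546),(551,508)]]
print(np.round(X,4)); tip=(X[1]+X[2])/2; root=(X[0]+X[3])/2
print('tip',tip,'root',root,np.linalg.norm(tip-root), np.degrees(np.arctan2(*(root-tip)[::-1])))
e=np.array([np.cos(np.radians(50)),np.sin(np.radians(50))]); print('ctr',tip+.015*e, root-.015*e)
P=[atz(t,f(*c),.048)[:2] for c in [(586,457),(521,533)]]; m=(P[0]+P[1])/2; print('front mid',m,np.linalg.norm(P[0]-P[1]),'ctr',m-.015*e)
# expected y line: slot/logger axis
```

```text
[[0.5375 0.0816]
 [0.5181 0.0602]
 [0.5097 0.0664]
 [0.5278 0.0882]]
tip [0.51388458 0.06330967] root [0.53265555 0.08490451] 0.028612700859942133 49.00171403897635
ctr [0.52352639 0.07480033] [0.52301374 0.07341384]
front mid [0.53383375 0.08700324] 0.04684574015498418 ctr [0.52419193 0.07551257]
```

>>> send_rows(
  steps=[
    {"gripper":30,"travel":[-15,30,0],"rot":[0,0.003,0]},
    {"gripper":30,"travel":[-16,32,0],"rot":[0,0,0]},
    {"gripper":30,"travel":[-16,32,5],"rot":[0,0,0]},
    {"gripper":30,"travel":[-16,32,15],"rot":[0,0,0]},
    {"gripper":30,"travel":[-16,32,15],"rot":[0,0,0]},
  ],
)

```text
clock: 14.42
ee_pos: [0.4969, 0.1347, 0.1647]
ee_rot: [-0.001, 0.904, 0.428, -0.003]
force: [0.1, -0.6, -0.7]
finger_gap: 0.082
```

>>> send_rows(
  steps=[
    {"gripper":30,"travel":[-14,29,15],"rot":[0,0,0]},
    {"gripper":30,"travel":[-8,18,10],"rot":[0,0,0]},
    {"gripper":30,"travel":[0,0,0],"rot":[0,0,0]},
    {"gripper":30,"travel":[0,0,0],"rot":[0,0,0]},
  ],
)

```text
clock: 14.75
ee_pos: [0.515, 0.0781, 0.1274]
ee_rot: [-0.003, 0.905, 0.425, -0.01]
force: [-0.1, -0.3, 1.0]
finger_gap: 0.082
```

Run:
```python
from h import *
goto([.5254,.0766,.025],50)
w=cap('wrist','w14')
print(proj(w,[.5139,.0633,.046]),proj(w,[.5327,.0849,.046]))
```

```text
t=14.75 tcp [515.   78.1 127.4] yaw 50.31 tilt 1.245 gap 0.0820 F [-0.1 -0.3  1. ] d_tool(mm) [  7.2  10.4 102.2] rotvec [-0.0144  0.0163  0.0053]
[267.97841194 219.6726659 ] [269.25292935 184.21158889]
```

View pics/w14.png

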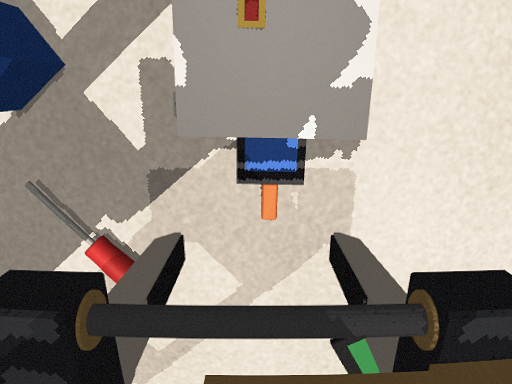

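>>> send_rows(
  steps=[
    {"gripper":30,"travel":[5,8,15],"rot":[-0.0145,0.016,0.005]},
    {"gripper":30,"travel":[0,0,20],"rot":[0,0,0]},
    {"gripper":30,"travel":[0,0,15],"rot":[0,0,0]},
    {"gripper":30,"travel":[0,0,0],"rot":[0,0,0]},
    {"gripper":30,"travel":[0,0,0],"rot":[0,0,0]},
  ],
)

```text
clock: 15.22
ee_pos: [0.5224, 0.0825, 0.0761]
ee_rot: [-0.0, 0.905, 0.425, 0.0]
force: [0.9, 0.4, 1.0]
finger_gap: 0.082
```

Run:
```python
from h import *
goto([.5254,.0766,.025],50)
```

```text
t=15.22 tcp [522.4  82.5  76.1] yaw 50.33 tilt 0.068 gap 0.0820 F [0.9 0.4 1. ] d_tool(mm) [-2.7  6.1 51.1] rotvec [-0.0005 -0.0011  0.0058]
```

>>> send_rows(
  steps=[
    {"gripper":30,"travel":[-2.7,6,10],"rot":[0,-0.001,0.006]},
    {"gripper":30,"travel":[0,0,17],"rot":[0,0,0]},
    {"gripper":30,"travel":[0,0,14],"rot":[0,0,0]},
    {"gripper":30,"travel":[0,0,5],"rot":[0,0,0]},
    {"gripper":30,"travel":[0,0,0],"rot":[0,0,0]},
  ],
)

```text
clock: 15.63
ee_pos: [0.5289, 0.0785, 0.0327]
ee_rot: [0.001, 0.906, 0.424, 0.003]
force: [0.1, 0.6, -0.2]
finger_gap: 0.0818
```

>>> send_rows(
  steps=[
    {"gripper":100,"travel":[0,0,0],"rot":[0,0,0]},
    {"gripper":120,"travel":[0,0,0],"rot":[0,0,0]},
    {"gripper":140,"travel":[0,0,0],"rot":[0,0,0]},
  ],
)

```text
clock: 15.88
ee_pos: [0.5302, 0.0786, 0.0347]
ee_rot: [0.002, 0.906, 0.424, 0.004]
force: [-0.9, -0.1, -0.5]
finger_gap: 0.0664
```

Run:
```python
from h import *
goto([.5254,.0766,.025],50)
w=cap('wrist','w15')
```

```text
t=15.88 tcp [530.2  78.6  34.7] yaw 50.18 tilt 0.543 gap 0.0664 F [-0.9 -0.1 -0.5] d_tool(mm) [-4.7 -2.4  9.6] rotvec [ 0.0067 -0.0067  0.0032]
```

View pics/w15.png

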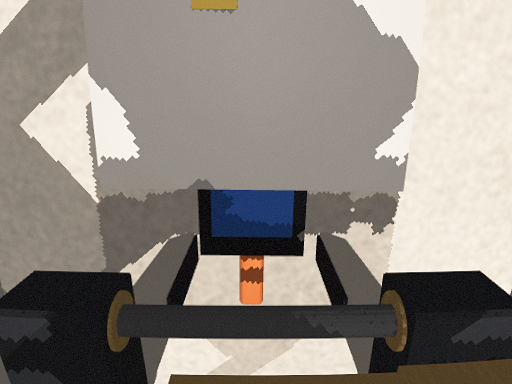

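Correct the remaining offset, settle, then close.

>>> send_rows(
  steps=[
    {"gripper":140,"travel":[-4.7,-2.4,5],"rot":[0.0065,-0.0065,0.003]},
    {"gripper":140,"travel":[0,0,4],"rot":[0,0,0]},
    {"gripper":140,"travel":[0,0,0],"rot":[0,0,0]},
    {"gripper":140,"travel":[0,0,0],"rot":[0,0,0]},
  ],
)

```text
clock: 16.27
ee_pos: [0.5263, 0.0763, 0.0267]
ee_rot: [0.001, 0.906, 0.422, 0.001]
force: [0.1, -1.0, -0.2]
finger_gap: 0.0426
```

Run:
```python
from h import *
goto([.5254,.0766,.025],50)
```

```text
t=16.27 tcp [526.3  76.3  26.7] yaw 49.98 tilt 0.156 gap 0.0426 F [ 0.1 -1.  -0.2] d_tool(mm) [-0.4 -0.9  1.7] rotvec [ 0.0021 -0.0018 -0.0003]
```

>>> send_rows(
  steps=[
    {"gripper":200,"travel":[-0.4,-0.8,1.5],"rot":[0.002,-0.002,0]},
    {"gripper":255,"travel":[0,0,0],"rot":[0,0,0]},
    {"gripper":255,"travel":[0,0,0],"rot":[0,0,0]},
    {"gripper":255,"travel":[0,0,0],"rot":[0,0,0]},
    {"gripper":255,"travel":[0,0,0],"rot":[0,0,0]},
  ],
  grip_force=55,
)

```text
clock: 16.68
ee_pos: [0.5252, 0.0765, 0.0248]
ee_rot: [-0.0, 0.906, 0.422, -0.0]
force: [0.4, -1.2, -1.4]
finger_gap: 0.0132
```

>>> send_rows(
  steps=[
    {"gripper":255,"travel":[0,0,0],"rot":[0,0,0]},
    {"gripper":255,"travel":[0,0,0],"rot":[0,0,0]},
    {"gripper":255,"travel":[0,0,0],"rot":[0,0,0]},
    {"gripper":255,"travel":[0,0,0],"rot":[0,0,0]},
  ],
)

```text
clock: 17.02
ee_pos: [0.5252, 0.0765, 0.0248]
ee_rot: [-0.0, 0.906, 0.422, -0.0]
force: [-0.4, -0.1, -0.0]
finger_gap: 0.0118
```

Run:
```python
from h import *
goto([.5254,.0766,.025],50)
w=cap('wrist','w16')
cv2.imwrite('pics/c16.png',cv2.resize(w['image'][150:330,130:380],None,fx=3,fy=3)[:,:,::-1])
```

```text
t=17.02 tcp [525.2  76.5  24.8] yaw 49.98 tilt 0.050 gap 0.0118 F [-0.4 -0.1 -0. ] d_tool(mm) [ 0.2  0.1 -0.2] rotvec [-0.0004  0.0008 -0.0003]
```

View pics/c16.png

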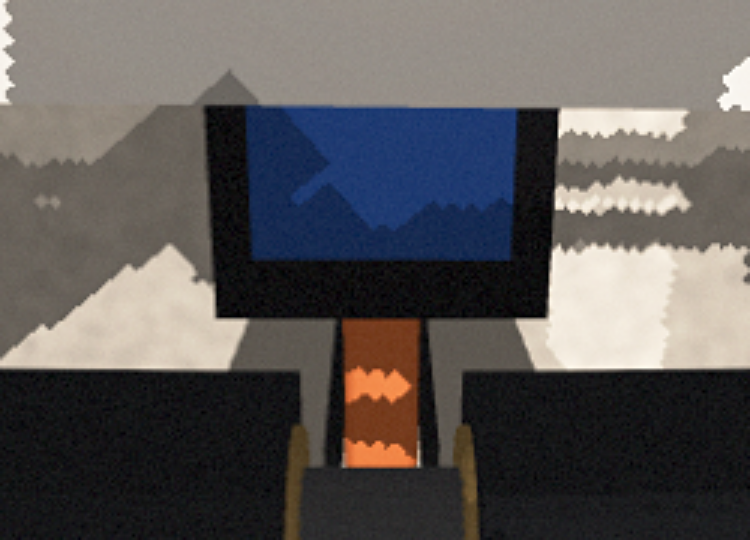

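>>> send_rows(
  steps=[
    {"gripper":255,"travel":[-6,0,0],"rot":[0,0,0]},
    {"gripper":255,"travel":[-9,0,0],"rot":[0,0,0]},
    {"gripper":255,"travel":[-12,0,0],"rot":[0,0,0]},
    {"gripper":255,"travel":[-6,0,0],"rot":[0,0,0]},
    {"gripper":255,"travel":[0,0,0],"rot":[0,0,0]},
  ],
)

```text
clock: 17.48
ee_pos: [0.5019, 0.0491, 0.0247]
ee_rot: [-0.0, 0.906, 0.423, -0.0]
force: [0.2, 1.2, -0.7]
finger_gap: 0.0117
```

Run:
```python
from h import *
goto([.5252-.12*.6428,.0765-.12*.766,.025],50)
w=cap('wrist','w17')
cv2.imwrite('pics/c17.png',cv2.resize(w['image'][50:330,130:380],None,fx=2,fy=2)[:,:,::-1])
```

```text
t=17.48 tcp [501.9  49.1  24.7] yaw 50.03 tilt 0.022 gap 0.0117 F [ 0.2  1.2 -0.7] d_tool(mm) [-84.    0.2  -0.2] rotvec [-0.0004  0.0002  0.0006]
```

View pics/c17.png

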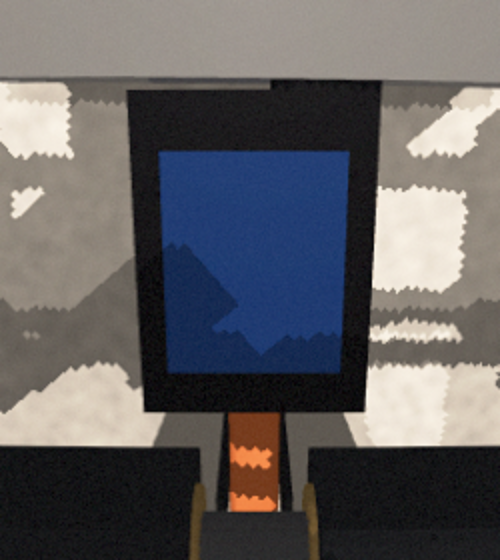

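>>> send_rows(
  steps=[
    {"gripper":255,"travel":[-8,0,0],"rot":[0,0,0]},
    {"gripper":255,"travel":[-12,0,0],"rot":[0,0,0]},
    {"gripper":255,"travel":[-12,0,0],"rot":[0,0,0]},
    {"gripper":255,"travel":[-12,0,0],"rot":[0,0,0]},
    {"gripper":255,"travel":[-12,0,0],"rot":[0,0,0]},
  ],
)

```text
clock: 17.95
ee_pos: [0.4623, 0.0034, 0.024]
ee_rot: [-0.0, 0.906, 0.424, -0.001]
force: [-0.6, -1.1, -2.0]
finger_gap: 0.0114
```

>>> send_rows(
  steps=[
    {"gripper":255,"travel":[-12,0,0],"rot":[0,0,0]},
    {"gripper":255,"travel":[-12,0,0],"rot":[0,0,0]},
    {"gripper":255,"travel":[-6,0,0],"rot":[0,0,0]},
    {"gripper":255,"travel":[0,0,0],"rot":[0,0,0]},
    {"gripper":255,"travel":[0,0,0],"rot":[0,0,0]},
  ],
)

```text
clock: 18.37
ee_pos: [0.4374, -0.025, 0.0232]
ee_rot: [-0.001, 0.907, 0.422, -0.002]
force: [-0.5, 0.2, -1.6]
finger_gap: 0.012
```

Run:
```python
from h import *
goto([.4891+.0005,-.2425+.003,.085],79.2)
w=cap('wrist','w18')
s=cap('side','s18')
cv2.imwrite('pics/c18.png',np.hstack([cv2.resize(w['image'][50:330,130:380],None,fx=1.6,fy=1.6),cv2.resize(s['image'][160:310,180:300],(358,448))])[:,:,::-1])
```

```text
t=18.37 tcp [437.4 -25.   23.2] yaw 49.89 tilt 0.272 gap 0.0120 F [-0.5  0.2 -1.6] d_tool(mm) [-130.7  177.9  -61.9] rotvec [-0.004   0.0027 -0.5115]
```

View pics/c18.png

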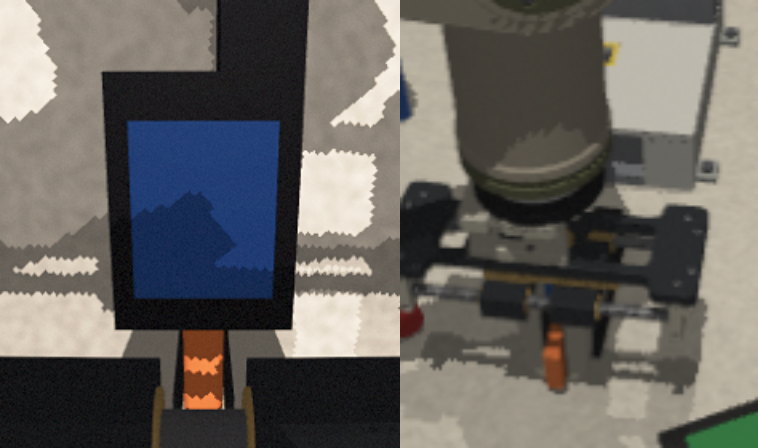

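>>> send_rows(
  steps=[
    {"gripper":255,"travel":[0,0,-6],"rot":[-0.004,0.003,0]},
    {"gripper":255,"travel":[0,0,-12],"rot":[0,0,0]},
    {"gripper":255,"travel":[0,0,-16],"rot":[0,0,0]},
    {"gripper":255,"travel":[0,0,-12],"rot":[0,0,0]},
    {"gripper":255,"travel":[0,0,0],"rot":[0,0,0]},
  ],
)

```text
clock: 18.88
ee_pos: [0.4382, -0.0225, 0.0715]
ee_rot: [-0.0, 0.906, 0.423, -0.0]
force: [1.1, -0.3, -1.8]
finger_gap: 0.0114
```

Run:
```python
from h import *
goto([.4891+.0005,-.2425+.003,.085],79.2)
w=cap('wrist','w19')
s=cap('side','s19')
cv2.imwrite('pics/c19.png',np.hstack([cv2.resize(w['image'][50:330,130:380],None,fx=1.6,fy=1.6),cv2.resize(s['image'][160:310,180:300],(358,448))])[:,:,::-1])
```

```text
t=18.88 tcp [438.2 -22.5  71.5] yaw 50.11 tilt 0.022 gap 0.0114 F [ 1.1 -0.3 -1.8] d_tool(mm) [-133.5  178.6  -13.5] rotvec [-4.000e-04  2.000e-04 -5.078e-01]
```

View pics/c19.png

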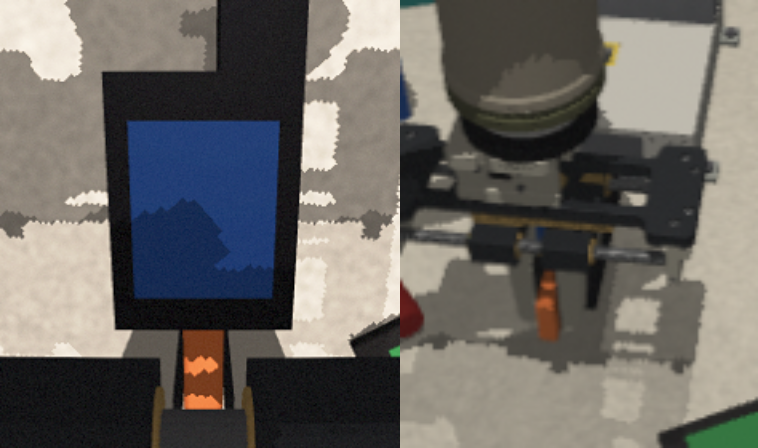

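>>> send_rows(
  steps=[
    {"gripper":255,"travel":[-12,16,-3],"rot":[0,0,-0.0726]},
    {"gripper":255,"travel":[-21,24.2,-3],"rot":[0,0,-0.0726]},
    {"gripper":255,"travel":[-26.9,26.8,-2],"rot":[0,0,-0.0726]},
    {"gripper":255,"travel":[-28.8,24.8,0],"rot":[0,0,-0.0726]},
  ],
)

```text
clock: 19.32
ee_pos: [0.4651, -0.143, 0.0731]
ee_rot: [-0.004, 0.83, 0.558, -0.002]
force: [0.4, -0.3, -1.9]
finger_gap: 0.0115
```

>>> send_rows(
  steps=[
    {"gripper":255,"travel":[-28.9,21.5,0],"rot":[0,0,-0.0726]},
    {"gripper":255,"travel":[-27,17,0],"rot":[0,0,-0.0726]},
    {"gripper":255,"travel":[-17,9,0],"rot":[0,0,-0.07]},
    {"gripper":255,"travel":[0,0,0],"rot":[0,0,0]},
    {"gripper":255,"travel":[0,0,0],"rot":[0,0,0]},
  ],
)

```text
clock: 19.73
ee_pos: [0.4866, -0.2371, 0.067]
ee_rot: [-0.005, 0.761, 0.648, -0.002]
force: [0.4, -0.3, -1.8]
finger_gap: 0.0117
```

Run:
```python
from h import *
goto([.4897,-.2397,.06],79.2)
s,P,R=tcp();M=R.as_matrix()
w=cap('wrist','w20');s=cap('side','s20')
cv2.imwrite('pics/c20.png',np.hstack([cv2.resize(w['image'],(512,384)),cv2.resize(s['image'][220:384,200:380],(421,384))])[:,:790,::-1])
w=load('w19')
```

```text
t=19.73 tcp [ 486.6 -237.1   67. ] yaw 80.81 tilt 0.670 gap 0.0117 F [ 0.4 -0.3 -1.8] d_tool(mm) [-2.1  3.6  6.9] rotvec [-0.0113 -0.003   0.0281]
```

View pics/c20.png

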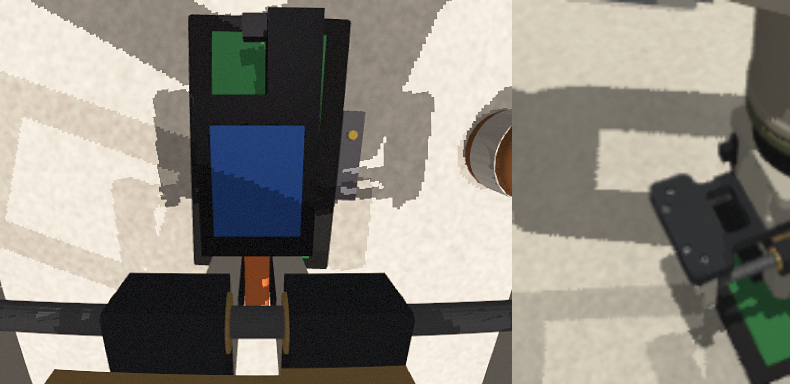

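>>> send_rows(
  steps=[
    {"gripper":255,"travel":[-2,3.6,4],"rot":[-0.011,-0.003,0.028]},
    {"gripper":255,"travel":[0,0,8],"rot":[0,0,0]},
    {"gripper":255,"travel":[0,0,8],"rot":[0,0,0]},
    {"gripper":255,"travel":[0,0,0],"rot":[0,0,0]},
    {"gripper":255,"travel":[0,0,0],"rot":[0,0,0]},
  ],
)

```text
clock: 20.25
ee_pos: [0.4884, -0.2323, 0.044]
ee_rot: [-0.002, 0.769, 0.639, -0.0]
force: [0.1, 0.4, -1.8]
finger_gap: 0.0121
```

Run:
```python
from h import *
goto([.4897,-.2397,.0235],79.2)
w=cap('wrist','w21')
cv2.imwrite('pics/c21.png',cv2.resize(w['image'][:300,130:430],(600,600))[:,:,::-1])
for c in [(-.085,.05),(.085,.05),(.085,-.05),(-.085,-.05)]:
    a=1.3816; print(proj(w,[.4987+np.cos(a)*c[0]-np.sin(a)*c[1],-.1924+np.sin(a)*c[0]+np.cos(a)*c[1],.008])-[130,0])
```

```text
t=20.25 tcp [ 488.4 -232.3   44. ] yaw 79.40 tilt 0.243 gap 0.0121 F [ 0.1  0.4 -1.8] d_tool(mm) [-7.1  2.7 20.4] rotvec [-0.0036 -0.0022  0.0036]
[ 55.91545244 288.51466874]
[38.66774676 10.58180325]
[224.28450255  11.39586886]
[203.25100674 289.21979702]
```

View pics/c21.png

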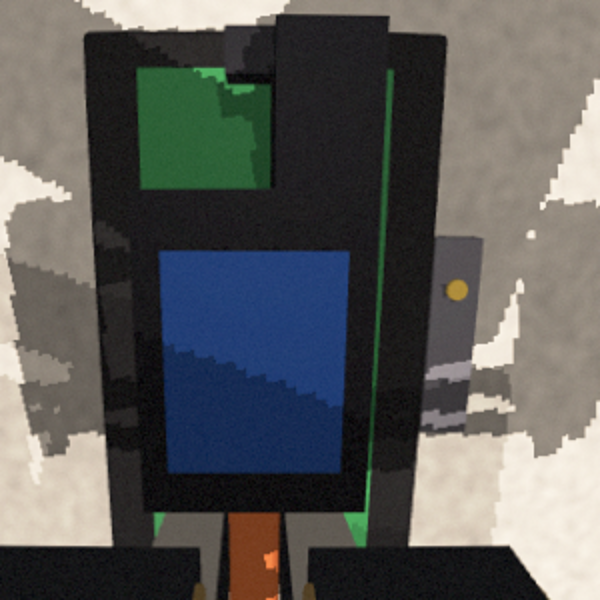

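>>> send_rows(
  steps=[
    {"gripper":255,"travel":[-8,2.7,3],"rot":[-0.0035,-0.002,0.0035]},
    {"gripper":255,"travel":[0,0,5],"rot":[0,0,0]},
    {"gripper":255,"travel":[0,0,3],"rot":[0,0,0]},
    {"gripper":255,"travel":[0,0,0],"rot":[0,0,0]},
    {"gripper":255,"travel":[0,0,0],"rot":[0,0,0]},
  ],
)

```text
clock: 20.72
ee_pos: [0.4898, -0.2414, 0.0322]
ee_rot: [0.0, 0.77, 0.638, 0.0]
force: [-0.7, 0.3, -2.3]
finger_gap: 0.0116
```

Run:
```python
from h import *
goto([.4895,-.2405,.0235],79.2)
```

```text
t=20.72 tcp [ 489.8 -241.4   32.2] yaw 79.23 tilt 0.030 gap 0.0116 F [-0.7  0.3 -2.3] d_tool(mm) [ 0.8 -0.5  8.7] rotvec [0.0005 0.0002 0.0006]
```

>>> send_rows(
  steps=[
    {"gripper":255,"travel":[0.8,-0.5,3],"rot":[0,0,0]},
    {"gripper":255,"travel":[0,0,3],"rot":[0,0,0]},
    {"gripper":255,"travel":[0,0,1.5],"rot":[0,0,0]},
    {"gripper":255,"travel":[0,0,0],"rot":[0,0,0]},
    {"gripper":255,"travel":[0,0,0],"rot":[0,0,0]},
  ],
)

```text
clock: 21.13
ee_pos: [0.4895, -0.2406, 0.0241]
ee_rot: [0.0, 0.77, 0.638, 0.0]
force: [0.5, -0.5, -2.2]
finger_gap: 0.0116
```

Run:
```python
from h import *
goto([.4895,-.2405,.0228],79.2)
```

```text
t=21.13 tcp [ 489.5 -240.6   24.1] yaw 79.21 tilt 0.042 gap 0.0116 F [ 0.5 -0.5 -2.2] d_tool(mm) [ 0.  -0.1  1.3] rotvec [0.0007 0.0001 0.0002]
```

>>> send_rows(
  steps=[
    {"gripper":255,"travel":[0,0,1],"rot":[0,0,0]},
    {"gripper":255,"travel":[0,0,0.7],"rot":[0,0,0]},
    {"gripper":255,"travel":[0,0,0],"rot":[0,0,0]},
  ],
)

```text
clock: 21.38
ee_pos: [0.4898, -0.2407, 0.0229]
ee_rot: [0.001, 0.77, 0.638, 0.0]
force: [0.3, -0.0, -1.9]
finger_gap: 0.0122
```

>>> send_rows(
  steps=[
    {"gripper":220,"travel":[0,0,0],"rot":[0,0,0]},
    {"gripper":200,"travel":[0,0,0],"rot":[0,0,0]},
    {"gripper":180,"travel":[0,0,0],"rot":[0,0,0]},
    {"gripper":150,"travel":[0,0,0],"rot":[0,0,0]},
    {"gripper":120,"travel":[0,0,0],"rot":[0,0,0]},
  ],
)

```text
clock: 21.8
ee_pos: [0.4912, -0.2413, 0.0243]
ee_rot: [0.002, 0.77, 0.638, 0.001]
force: [-0.4, 0.2, -0.2]
finger_gap: 0.0351
```

>>> send_rows(
  steps=[
    {"gripper":120,"travel":[0,0,0],"rot":[0,0,0]},
    {"gripper":120,"travel":[0,0,0],"rot":[0,0,0]},
    {"gripper":120,"travel":[0,0,0],"rot":[0,0,0]},
    {"gripper":120,"travel":[0,0,0],"rot":[0,0,0]},
  ],
)

```text
clock: 22.13
ee_pos: [0.4914, -0.2415, 0.0245]
ee_rot: [0.002, 0.77, 0.638, 0.001]
force: [0.1, -0.7, -1.0]
finger_gap: 0.0491
```

Run:
```python
from h import *
goto([.4895,-.2405,.0228],79.2)
w=cap('wrist','w22')
cv2.imwrite('pics/c22.png',cv2.resize(w['image'][:330,110:440],(600,600))[:,:,::-1])
```

```text
t=22.13 tcp [ 491.4 -241.5   24.5] yaw 79.21 tilt 0.276 gap 0.0491 F [ 0.1 -0.7 -1. ] d_tool(mm) [ 0.6 -2.   1.7] rotvec [0.0046 0.0013 0.0002]
```

View pics/c22.png

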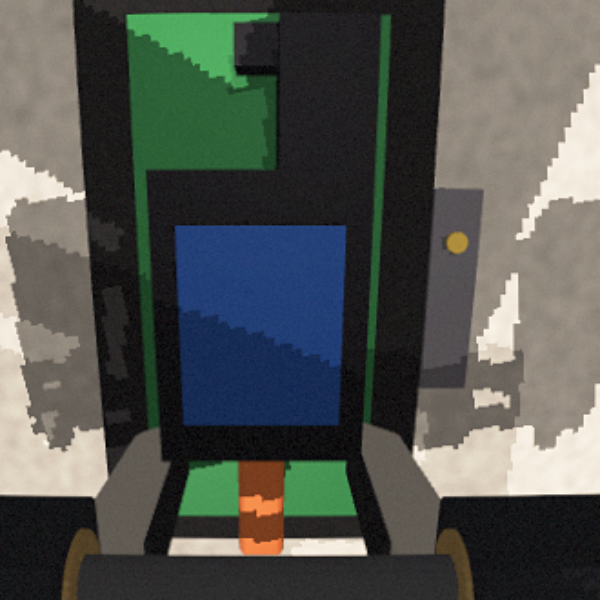

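>>> send_rows(
  steps=[
    {"gripper":120,"travel":[0.5,0,-8],"rot":[0,0,0]},
    {"gripper":100,"travel":[0,0,-15],"rot":[0,0,0]},
    {"gripper":60,"travel":[0,0,-30],"rot":[0,0,0]},
    {"gripper":30,"travel":[0,0,-40],"rot":[0,0,0]},
    {"gripper":0,"travel":[0,0,-40],"rot":[0,0,0]},
  ],
)

```text
clock: 22.6
ee_pos: [0.4839, -0.2363, 0.1518]
ee_rot: [-0.008, 0.77, 0.637, -0.003]
force: [1.0, -0.0, -0.9]
finger_gap: 0.0713
```

>>> send_rows(
  steps=[
    {"gripper":0,"travel":[-30,0,-20],"rot":[0,0,0]},
    {"gripper":0,"travel":[-40,0,-10],"rot":[0,0,0]},
    {"gripper":0,"travel":[-40,0,0],"rot":[0,0,0]},
    {"gripper":0,"travel":[-30,0,0],"rot":[0,0,0]},
    {"gripper":0,"travel":[0,0,0],"rot":[0,0,0]},
  ],
)

```text
clock: 23.02
ee_pos: [0.4632, -0.3807, 0.2013]
ee_rot: [0.003, 0.768, 0.64, -0.0]
force: [0.3, 0.4, 0.0]
finger_gap: 0.0924
```

Run:
```python
from h import *
goto([.4895,-.2405,.0228],79.2)
t=cap('top','t23');s=cap('side','s23')
cv2.imwrite('pics/c23.png',np.vstack([np.hstack([cv2.resize(t['image'][190:260,305:395],(400,311),interpolation=cv2.INTER_CUBIC),cv2.resize(t['image'][225:275,150:210],(373,311),interpolation=cv2.INTER_CUBIC)]),
 np.hstack([cv2.resize(s['image'][270:384,250:380],(326,286)),cv2.resize(s['image'][120:220,125:205],(447,286))])])[:,:,::-1])
```

```text
t=23.02 tcp [ 463.2 -380.7  201.3] yaw 79.60 tilt 0.390 gap 0.0924 F [0.3 0.4 0. ] d_tool(mm) [143.5  -0.3 177.9] rotvec [0.0051 0.0045 0.007 ]
```

View pics/c23.png

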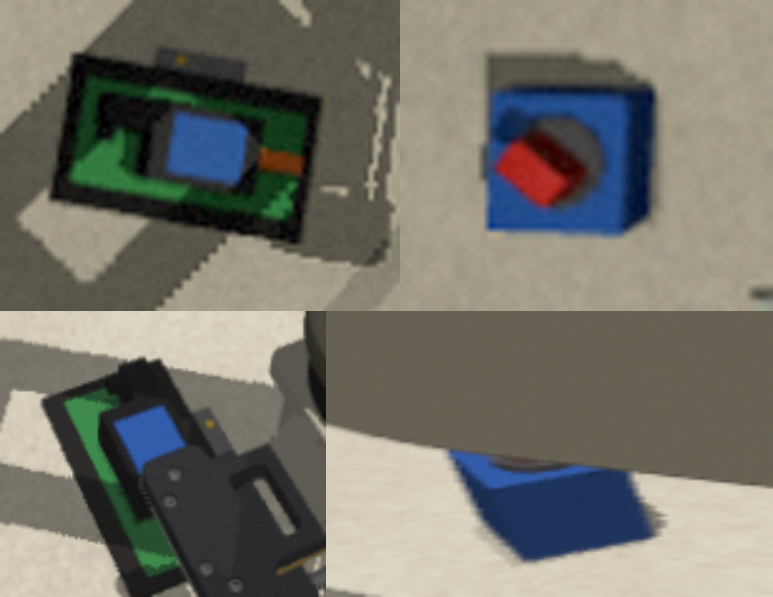

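Run:
```python
from h import *
t=load('t23');f=lambda u,v:[305+(u+.5)/4.444-.5,190+(v+.5)/4.444-.5]
tip=atz(t,f(303,161),.044)[:2]; a=np.array([np.cos(1.3816),np.sin(1.3816)])
mid=tip+a*.066; print('tip',tip,'mid',mid,'err mm',(mid-[.4987,-.1924])*1000)
g=lambda u,v:[150+(u-400+.5)/6.22-.5,225+(v+.5)/6.22-.5]
H=[atz(t,g(*c),.142)[:2] for c in [(525,130),(582,170),(552,207),(497,165)]]
print('key top mid',np.mean(H,0)); print(np.round(get_state()['joint_velocities'],3))
# bystanders: image difference vs start
t0=load('top0')
for n,b in [('jar',(340,150,375,185)),('bottle',(285,100,325,140)),('driver',(200,258,268,282))]:
    x0,y0,x1,y1=b
    A=cv2.cvtColor(t0['image'][y0:y1,x0:x1],cv2.COLOR_RGB2GRAY).astype(np.float32);B=cv2.cvtColor(t['image'][y0:y1,x0:x1],cv2.COLOR_RGB2GRAY).astype(np.float32)
    print(n,cv2.phaseCorrelate(A,B))
```

```text
tip [ 0.48987746 -0.25820245] mid [ 0.50229005 -0.19338018] err mm [ 3.59005065 -0.98017575]
key top mid [0.43365283 0.29238851]
[ 0.041 -0.009  0.039  0.009  0.002  0.012]
jar ((0.02151425706090393, -0.20716613344778878), 0.8304871420065562)
bottle ((-0.09060664847085675, -0.012358845637535865), 0.9556160843372346)
driver ((0.07931046216656767, 0.09681444755675273), 0.5742717363216259)
```

>>> send_rows(
  steps=[
    {"gripper":0,"travel":[0,0,0],"rot":[0,0,0]},
    {"gripper":0,"travel":[0,0,0],"rot":[0,0,0]},
  ],
)

```text
clock: 23.28
ee_pos: [0.4642, -0.3748, 0.2001]
ee_rot: [0.001, 0.768, 0.641, 0.001]
force: [-0.2, 0.1, -0.1]
finger_gap: 0.0931
```

```bash
python3 -c "
from plant import *
print(job_done())"
```

```text
the job is handed in; nothing more can be done
None
```

The job is handed in at 23.3 s. The key pressed the catch through the slot and the pack sprang out. I put the key back in its holder, drew the pack out by its orange fin, and laid it on the charging pad.

**Pack:** In the last top view its middle is about 4 mm from the pad centre (20 mm allowed). It was released with the tool aligned to the pad's long axis to within about 0.1°, on contact with the pad. I checked its flatness only by eye and by the level tool.

**Key:** Before I withdrew, the pictures showed it upright with its collar on the holder. In the last top view its handle top is about 5 mm from the well centre (12 mm allowed). The arm hid the handle in the last side view, so I could not confirm its tilt there.

**Bystanders:** The jar, bottle and screwdriver shifted 0.2 pixel or less between the first and last top views (one pixel is about 3 mm). The screwdriver match was the weakest, because of shadows.

**Disagreement:** The wrist and top cameras differed by about 1 to 4 mm on where the slot and pad were. I used the wrist view for the slot and an in-between value for the pad.

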